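# Set a phone up on the tilting inspection stage and hold it at the set angle

### The job

Lay the phone flat, screen up, on the lowered plate of the tilting inspection stage, crosswise with one long side against the two stop lugs, and let go of it. Then take the stage's bar handle and swing the plate up, with the phone on it, until its needle lines up with the sliding pointer I have set on the quadrant. Finish while still holding the handle with the plate steady at that angle, so that I can tighten the clamp; leave the pointer and the other things on the bench as they are.

Things in the scene. Friction and masses are not known exactly. Their poses are not given: they have to be found in the camera images.
- phone: small phone, a dark flat slab 60 mm wide (its x), 126 mm long (its y) and 9 mm thick, about 0.15 kg, lying screen up on the repair mat on the right-hand side of the bench. The mat is 3 mm thick, so its top is at z = 0.003. Origin: centre of the underside; z up out of the screen. Either long side may go against the lugs.
- stage: fixed tilting inspection stage on the mat: dark steel foot 250 x 170 mm (x, y), aluminium plate 180 x 170 x 8 mm hinged at its far (+x) end; the level plate's top is 66 mm above the underside. Upright fixed quadrant 14 mm beyond the plate's left (+y) edge, a graduated rim 87 to 113 mm from the hinge axis, up to 175 mm high. Origin: centre of the underside; x to the hinge, y along it, z up
- tiltplate (a joint): angle of the hinged plate (about 0.55 kg, no latch): 0 lying level on its front rests, as it starts, growing as the handle end is lifted and swings up and towards the hinge; stops at 1.25 rad. The hinge is nearly free: the plate falls back if let go.
- hinge (a point): middle of the plate's hinge axis, at stage frame (90, 0, 62) mm, level with the plate's mid-plane. Its frame turns with the plate: x in the plate away from the handle, y along the hinge, z square out of the plate's top face
- bar (a point): middle of the plate's handle, a round steel bar 12 mm thick, 110 mm long, parallel to the hinge, 231 mm from it in the plate's mid-plane. It stands 45 mm out from the plate's near edge on an arm at each end: 39 mm clear gap between bar and plate edge, 62 mm clear below it. The round bar can turn between the fingers as the plate swings. Axes as hinge
- seat (a point): point on the plate's top face, 84 mm from the hinge axis, where the centre of the phone's underside comes. Two steel lugs, each 24 mm long (y), 8 mm thick, 12 mm high, stand 42 mm either side of it in y, their faces 30 mm from it towards the hinge (+x); 60 mm gap between them for a finger, 40 mm of bare plate beyond. Phone x is to lie along this x (either way). Axes as hinge
- pointer (a joint): angle about the plate's hinge at which the sliding pointer is set on the quadrant, on the same scale as the plate's angle: the needle lines up with the pointer when both are equal. It is stiff and is not to be moved.
- mark (a point): the white line on the sliding pointer, a dark steel clamp 22 x 13 x 12 mm with a thumbscrew on the quadrant's rim: 117 mm from the hinge axis and 101.5 mm to the left of the plate's middle. The plate's needle is a thin steel strip on the plate's left edge, 131 mm from the hinge, in the plate's mid-plane. x of this frame points from the mark straight to the hinge axis, y along the hinge.
- spool: reel of solder wire with dark flanges standing on its end, 52 mm diameter, 36 mm high; not to be disturbed. Origin: centre of underside
- screwdish: round steel dish with screws, 96 mm diameter, 16 mm high; not to be disturbed. Origin: centre of underside
- driver: screwdriver with a black handle, 150 mm long, lying on the mat; not to be disturbed. Origin: underside, near its middle
- dispenser: white solvent dispenser bottle, 64 mm diameter, 112 mm high; not to be disturbed. Origin: centre of underside
There are look-alikes about, which are no part of the job. Several things look just like the phone: the one meant starts farthest to the robot's left.

How it is judged:
By the outcome, as a careful person would: the job done as asked, in the order asked, and still so for the second after the job is handed in, while the arm keeps its last pose, push and grip.
It also fails if it takes over 54 s, if anything falls off the work surface, if the arm or the gripper's body presses on something with over 40 N, if the wrist force passes 120 N, or if a joint passes its speed limit or range.

### The arm

A 6-joint arm with a two-finger parallel gripper is mounted at the origin on the work surface. World frame = base frame: x ahead of the robot, y to its left, z up, the work surface at z = 0. Lengths are in m, angles in rad, forces in N, time in s.
With the tool pointing down it reaches from about 0.325 to 0.775 m from the base axis. Payload 5.5 kg.
Tool frame: the origin (TCP) lies at the very end of the fingers, on their centre line; the grasp point (between the pads) lies 19 mm behind it; y points along the fingers, z is the direction in which the jaws open and shut, and the axes are right-handed (so a half turn about y gives the same grasp; the last joint's range is limited). The gripper opens to 85 mm and grips with 20 to 120 N. Pads are 22 mm wide; open, the fingers measure 114 mm over their backs; the gripper's body (76 mm by 85 mm) begins 54 mm behind the grasp point. The pads swing forward as they close: fully open they stand 13 mm farther back than shut.
Start: joints at [1.125, 0.091, 1.231, -0, 1.82, -0.057], TCP at [0.227, 0.555, 0.231] pointing down, gripper open.
Joint ranges: [-2.87, 2.87], [-0.86, 2.18], [0.17, 2.46], [-1.51, 4.65], [0.06, 2.69], [-2.65, 2.65]. Speed limits (rad/s): [2.57, 2.57, 3.01, 3.14, 3.14, 3.14].

### API

Orientations are given as a unit quaternion [w, x, y, z].
In Python, from cell import arm, capture gives the robot as it stands.
- The arm moves only by the tool play_rows, never from a script. Its argument "moves" is a list of rows, each an object of numbers: "dx", "dy", "dz": the shift along the tool's x, y, z in mm; "wx", "wy", "wz": the turn, a rotation vector about the tool's x, y, z in rad; "gripper": the closure, from -1 (fully open) to 1 (shut). A call has 1 to 20 rows; each row shifts and turns the commanded pose from where the row before left it, along the tool's axes as they then stand; what a row does not reach is not made up. A row lasts 1/8 s, in which the tool goes at most 62.5 mm and 10.7 degrees, less where a joint would pass 70% of its speed; a pose out of reach is approached as far as the arm can. A call is refused whole if a number of a shift passes 62.5 or a number of a turn 0.188, either way. A call with a gripper value outside its range is refused whole. The fingers move at their own pace and stop on an object; "grip_force" is the grip in N (left out, the last holds). Time passes only in rows, so rows that do not move let the fingers close. It gives the time, the measured TCP pose, the force and the opening at its end, in the units of the state.
- arm.get_state(): the state, without advancing time (a new reading comes with each control period).
- capture(name): name is "scene" or "top" or "wrist"; returns a dict with "pixels" (384x512x3 uint8, red, green, blue), "vertical_fov" (degrees; the focal length in pixels is half the picture's height over the tangent of half this angle, whatever the lens; pixels are square), "cx", "cy" (the principal point, pixels), "world_from_camera" (4x4, takes a point from camera to world coordinates); the wrist camera has in their place "hand_eye" (4x4, takes a point from camera to tool coordinates, whose origin is the TCP and whose axes are the tool frame's). Camera axes: x right, y down, z forward; pixel columns grow to the right and rows downward; lengths in m; the calibration is good to about 2 mm. The wrist camera is an equidistant fisheye: a pixel r from the principal point sees the ray r / f radians off the axis. A picture is of the moment at which its call begins: read the wrist's pose just before it. There is no depth.
- arm.sign_off(): hands the job in, once; it reports no verdict.
The state is a dict: "time_s": time; "joints": joint angles; "qvel": joint speeds; "joint_torque": joint torques, N m; "tool_pos": TCP position; "eef_rot": TCP orientation; "wrist_force": force on the tool from outside, world axes, zero at the start; "wrist_torque": the same for the moment, N m; "grip_width": finger opening in m.
Only numpy, scipy, OpenCV 4.12 (cv2) and the standard library are available. Lean on these libraries where they do the work, as an engineer would, in place of code of your own. Each camera call takes 0.05 s, during which the arm holds its last target.

## Working session

There is one attempt and no reset: what is moved stays moved. The work goes in short steps, Python scripts to look and compute and a tool call to move; the robot and the scene stay as the last step left them, time stands still between calls to the robot, and variables do not carry over. Pictures are saved under pics/ and viewed, and the job is handed in when it is done.

Besides the shell and the picture viewer there is one more tool, called after "Emit:" as name([rows], argument=value, ...), one row to a line, values as JSON. play_rows: Moves the arm, as the interface text tells. Its arguments: {"type":"object","properties":{"moves":{"type":"array"},"grip_force":{"type":"number"}},"required":["moves"]}

```bash
ls; mkdir -p pics
python3 - <<'E'
from cell import arm,capture
import cv2,pickle
s=arm.get_state();print(s)
for n in("scene","top","wrist"):
    c=capture(n);pickle.dump(c,open(f'{n}0.pkl','wb'))
    cv2.imwrite(f'pics/{n}0.png',c['pixels'][:,:,::-1])
    print(n,{k:v for k,v in c.items() if k!='pixels'})
E
```

```text
pics
{'time_s': 0.0, 'joints': array([ 1.12529877e+00,  9.18755921e-02,  1.23191527e+00,  1.20063736e-05,
        1.81982089e+00, -5.67226957e-02]), 'qvel': array([ 2.86635531e-05, -4.58865219e-04,  7.00955346e-04,  4.55688674e-04,
       -7.77133901e-04,  8.71026903e-04]), 'joint_torque': array([ 7.01871541e-04, -4.58736134e+01, -4.18017268e+01, -7.41166718e-05,
        1.19046189e-02, -3.22541712e-05]), 'tool_pos': array([0.22731526, 0.55495147, 0.23012427]), 'eef_rot': array([-0.69309866,  0.69447956, -0.13676894,  0.1364062 ]), 'wrist_force': array([0.18202841, 0.4904599 , 0.52565531]), 'wrist_torque': array([ 0.04207098, -0.03266905, -0.02381911]), 'grip_width': 0.0852804379516013}
scene {'vertical_fov': 46.73692150131695, 'cx': 245.01254514839724, 'cy': 186.60913409128352, 'world_from_camera': array([[-0.66227527,  0.5085044 , -0.55028606,  1.25397093],
       [ 0.74913121,  0.43574299, -0.49892933,  0.59035127],
       [-0.01392446, -0.74266502, -0.66951832,  1.02729331],
       [ 0.        ,  0.        ,  0.        ,  1.        ]])}
top {'vertical_fov': 47.032443045629165, 'c
[... 157 characters left out ...]
     [-9.99955591e-01,  1.86563224e-03,  9.23770106e-03,
        -1.17011459e-01],
       [-9.39528626e-03, -1.20610387e-01, -9.92655460e-01,
         1.39427493e+00],
       [ 0.00000000e+00,  0.00000000e+00,  0.00000000e+00,
         1.00000000e+00]])}
wrist {'vertical_fov': 65.70646984690485, 'cx': 254.3953058601189, 'cy': 194.8559892967069, 'hand_eye': array([[-1.52470503e-04,  9.60754810e-01,  2.77398940e-01,
        -7.08836653e-02],
       [ 5.52176697e-05, -2.77398935e-01,  9.60754822e-01,
        -1.42694096e-01],
       [ 9.99999987e-01,  1.61804094e-04, -1.07554866e-05,
         4.51551922e-04],
       [ 0.00000000e+00,  0.00000000e+00,  0.00000000e+00,
         1.00000000e+00]])}
```

View pics/scene0.png

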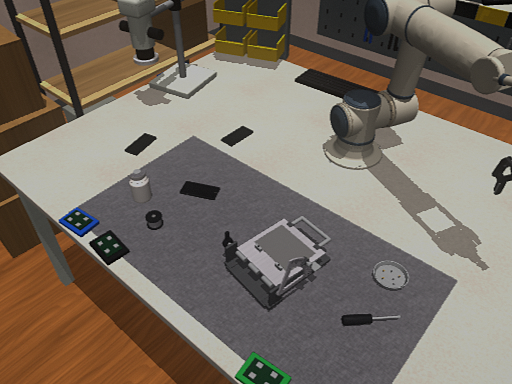

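View pics/top0.png

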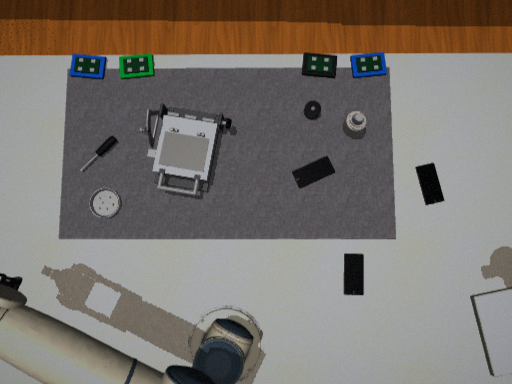

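View pics/wrist0.png

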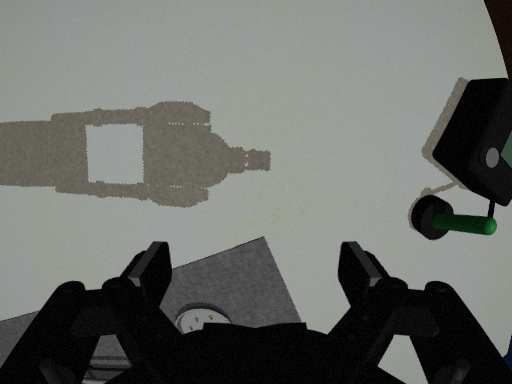

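The top view shows three phone-like slabs at (314,172), (354,274) and (430,183). The robot's left is towards smaller columns, so (314,172) is the one meant: it is farthest left and the only one on the mat. I'll confirm this in enlarged crops.

```bash
cat > h.py <<'E'
import numpy as np,cv2,pickle
from scipy.spatial.transform import Rotation as R
def K(c):
    f=c['pixels'].shape[0]/2/np.tan(np.radians(c['vertical_fov'])/2);return f
def ray(c,u,v):
    T=c['world_from_camera'];d=np.array([(u-c['cx'])/K(c),(v-c['cy'])/K(c),1.]);return T[:3,3],T[:3,:3]@d
def onz(c,u,v,z):
    o,d=ray(c,u,v);return o+d*(z-o[2])/d[2]
def proj(c,P):
    T=np.linalg.inv(c['world_from_camera']);p=np.atleast_2d(P)@T[:3,:3].T+T[:3,3]
    return np.c_[p[:,0]/p[:,2]*K(c)+c['cx'],p[:,1]/p[:,2]*K(c)+c['cy']]
def wproj(c,P,pos,q):
    # wrist fisheye
    Rt=R.from_quat(np.roll(q,-1)).as_matrix();pt=(np.atleast_2d(P)-pos)@Rt
    H=np.linalg.inv(c['hand_eye']);p=pt@H[:3,:3].T+H[:3,3]
    r=np.hypot(p[:,0],p[:,1]);th=np.arctan2(r,p[:,2]);f=K(c)
    return np.c_[p[:,0]/r*th*f+c['cx'],p[:,1]/r*th*f+c['cy']]
def wray(c,u,v,pos,q):
    Rt=R.from_quat(np.roll(q,-1)).as_matrix();a=np.array([u-c['cx'],v-c['cy']]);r=np.hypot(*a);th=r/K(c)
    d=np.r_[a/r*np.sin(th),np.cos(th)] if r>0 else np.array([0,0,1.])
    H=c['hand_eye'];return pos+Rt@H[:3,3],Rt@(H[:3,:3]@d)
def wonz(c,u,v,pos,q,z):
    o,d=wray(c,u,v,pos,q);return o+d*(z-o[2])/d[2]
def crop(c,x0,y0,x1,y1,k,fn):
    im=cv2.resize(c['pixels'][y0:y1,x0:x1,::-1],None,fx=k,fy=k,interpolation=cv2.INTER_CUBIC);cv2.imwrite(fn,im)
E
python3 - <<'E'
from h import *
t=pickle.load(open('top0.pkl','rb'));s=pickle.load(open('scene0.pkl','rb'))
crop(t,285,145,345,195,10,'pics/t_phone.png');crop(t,135,90,245,205,5,'pics/t_stage.png');crop(s,215,205,340,310,6,'pics/s_stage.png')
g=t['pixels'].max(2)
for name,(x0,y0,x1,y1) in dict(A=(285,145,345,195),B=(410,155,450,210),C=(335,245,372,302)).items():
    m=(g[y0:y1,x0:x1]<35).astype(np.uint8);cs,_=cv2.findContours(m,0,1);k=max(cs,key=cv2.contourArea)
    r=cv2.minAreaRect(k+np.array([x0,y0]));b=cv2.boxPoints(r)
    W=np.array([onz(t,u,v,.012)for u,v in b]);print(name,r,W.mean(0).round(4),np.linalg.norm(W[1]-W[0]),np.linalg.norm(W[2]-W[1]),W[:,:2].round(4).tolist())
E
```

```text
A ((313.260986328125, 171.64877319335938), (18.438560485839844, 39.04225540161133), 65.224853515625) [ 0.5331 -0.2744  0.012 ] 0.12485972798307436 0.05889648090543169 [[0.5338, -0.2059], [0.5863, -0.3192], [0.5322, -0.3426], [0.4802, -0.2298]]
B ((429.4884338378906, 183.4576873779297), (38.85366439819336, 18.067392349243164), 74.74488067626953) [ 0.4948 -0.6396  0.012 ] 0.05775569115056798 0.12232700353352505 [[0.5469, -0.5985], [0.562, -0.6542], [0.4425, -0.6804], [0.4276, -0.6252]]
C ((353.0, 274.0), (40.0, 18.0), 90.0) [ 0.2137 -0.3916  0.012 ] 0.05563555705924291 0.12139926687716363 [[0.2744, -0.3654], [0.2744, -0.4211], [0.153, -0.4176], [0.153, -0.3625]]
```

View pics/t_phone.png

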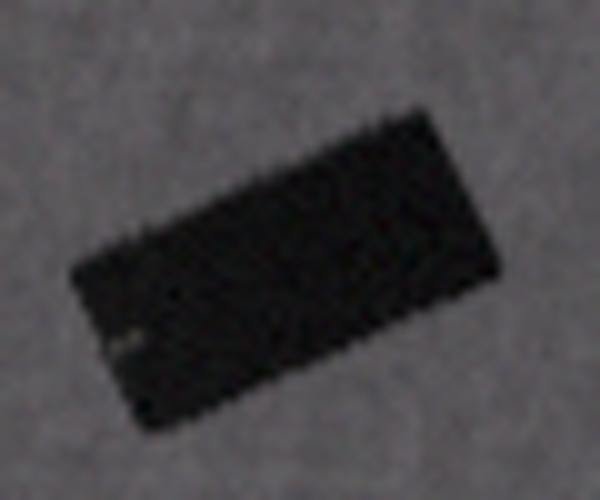

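View pics/t_stage.png

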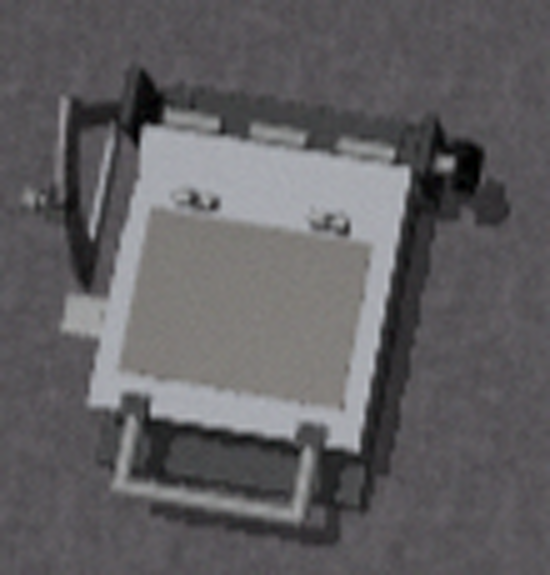

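View pics/s_stage.png

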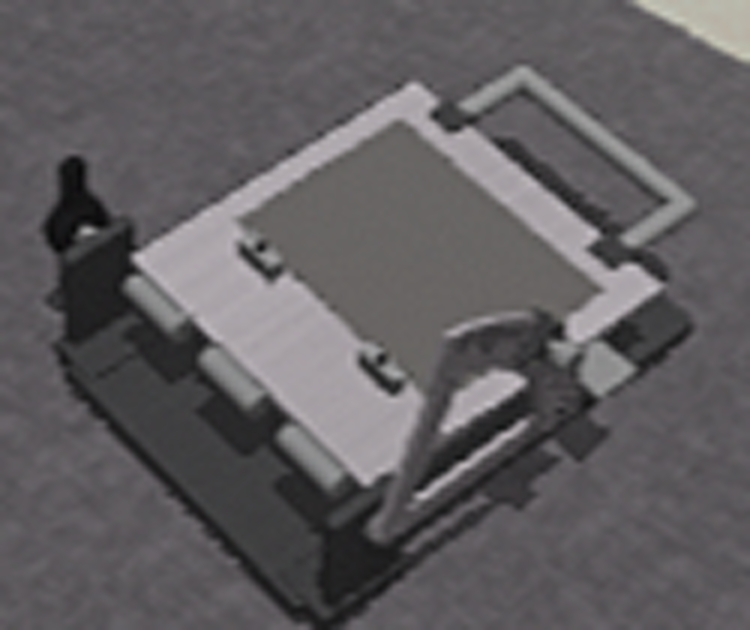

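Run:
```python
from h import *
from scipy.optimize import least_squares
t=pickle.load(open('top0.pkl','rb'));s=pickle.load(open('scene0.pkl','rb'))
def unc(u,v,x0,y0,k): return ((u+.5)/k-.5+x0,(v+.5)/k-.5+y0)
# stage-frame pts (mm)
pts={'fl':(90,85,66),'fr':(90,-85,66),'nr':(-90,-85,66),'nl':(-90,85,66),'bl':(-141,55,62),'br':(-141,-55,62)}
tp={'fl':(142,126),'fr':(411,168),'nr':(361,453),'nl':(90,404),'bl':(122,488),'br':(300,516)}
sp={'fr':(134,258),'nr':(415,84),'nl':(664,290)}
names=[];obs=[]
for n,p in tp.items(): names.append((t,n));obs.append(unc(*p,135,90,5))
for n,p in sp.items(): names.append((s,n));obs.append(unc(*p,215,205,6))
obs=np.array(obs)
def W(p,n):
    x,y,a=p;P=np.array(pts[n])/1000;c,sn=np.cos(a),np.sin(a);return np.array([x+c*P[0]-sn*P[1],y+sn*P[0]+c*P[1],P[2]+.003])
def res(p): return (np.array([proj(c,W(p,n))[0] for c,n in names])-obs).ravel()
r=least_squares(res,[.58,.05,-.15]);print(r.x,r.fun.reshape(-1,2).round(2))
x,y,a=r.x
for nm,P in dict(seat=(6,0,66),hinge=(90,0,62),bar=(-141,0,62)).items():
    pts['q']=P;print(nm,W(r.x,'q'))
```

```text
[ 0.60216971  0.12524348 -0.16855663] [[ 0.18 -0.71]
 [ 0.32 -0.33]
 [-0.24 -0.44]
 [-0.79  0.23]
 [-0.49  1.56]
 [-0.62  1.92]
 [-1.51  0.75]
 [-0.68  0.02]
 [-0.37  0.06]]
seat [0.60808468 0.12423693 0.069     ]
hinge [0.69089422 0.11014512 0.065     ]
bar [0.46316797 0.14889759 0.065     ]
```

```bash
cat > fit.py <<'E'
from h import *
from scipy.optimize import least_squares
t=pickle.load(open('top0.pkl','rb'));s=pickle.load(open('scene0.pkl','rb'))
def unc(u,v,x0,y0,k): return ((u+.5)/k-.5+x0,(v+.5)/k-.5+y0)
pts={'fl':(84,85,66),'fr':(84,-85,66),'nr':(-96,-85,66),'nl':(-96,85,66),'bl':(-141,55,62),'br':(-141,-55,62)}
tp={'fl':(142,126),'fr':(411,168),'nr':(361,453),'nl':(90,404),'bl':(122,488),'br':(300,516)}
sp={'fr':(134,258),'nr':(415,84),'nl':(664,290)}
names=[];obs=[]
for n,p in tp.items(): names.append((t,n));obs.append(unc(*p,135,90,5))
for n,p in sp.items(): names.append((s,n));obs.append(unc(*p,215,205,6))
obs=np.array(obs)
def W(p,n):
    x,y,a=p;P=np.array(pts[n])/1000;c,sn=np.cos(a),np.sin(a);return np.array([x+c*P[0]-sn*P[1],y+sn*P[0]+c*P[1],P[2]+.003])
def res(p): return (np.array([proj(c,W(p,n))[0] for c,n in names])-obs).ravel()
r=least_squares(res,[.58,.05,-.15]);print(r.x,r.fun.reshape(-1,2).round(2).tolist())
for nm,P in dict(seat=(6,0,66),hinge=(90,0,62),bar=(-141,0,62)).items():
    pts['q']=P;print(nm,W(r.x,'q'))
E
python3 fit.py
```

```text
[ 0.60667201  0.1243903  -0.16801545] [[0.1, -0.26], [0.25, 0.1], [-0.28, 0.01], [-0.84, 0.7], [-0.15, 0.11], [-0.29, 0.44], [-1.13, 0.5], [-0.37, -0.22], [-0.04, -0.23]]
seat [0.61258752 0.12338695 0.069     ]
hinge [0.69540468 0.10933996 0.065     ]
bar [0.46765749 0.14796918 0.065     ]
```

Run:
```python
from h import *
from cell import arm
s=arm.get_state()
M=R.from_quat(np.roll(s['eef_rot'],-1)).as_matrix();print(M.round(3));print(np.degrees(np.arctan2(M[1,0],M[0,0])), np.degrees(np.arctan2(M[1,2],M[0,2])))
```

```text
[[ 0.925 -0.001  0.379]
 [-0.379 -0.001  0.925]
 [-0.    -1.    -0.002]]
-22.27364979561431 67.72635961237442
```

```bash
cat > plan.py <<'E'
from h import *
import json
from scipy.spatial.transform import Slerp
def down(yawz_deg,tilt_deg=0):
    a=np.radians(yawz_deg);z=np.array([np.cos(a),np.sin(a),0]);y=np.array([0,0,-1.]);x=np.cross(y,z)
    M=np.c_[x,y,z]
    return R.from_matrix(M)*R.from_rotvec([0,0,-np.radians(tilt_deg)])  # + tilts pointing towards tool x
def plan(way,p0,R0,vmax=40,wmax=.17,grip=None):
    """way: list of (pos,Rot)"""
    rows=[];p=np.array(p0);Rc=R0
    for pt,Rt in way:
        pt=np.array(pt);d=np.linalg.norm(pt-p)*1000;w=(Rc.inv()*Rt).magnitude()
        n=int(max(1,np.ceil(d/vmax),np.ceil(w/wmax)));ps=p;sl=Slerp([0,1],R.concatenate([Rc,Rt]))
        for i in range(1,n+1):
            q=ps+(pt-ps)*i/n;Rn=sl(i/n)
            sh=(Rc.inv().apply(q-p)*1000).round(1);w_=(Rc.inv()*Rn).as_rotvec().round(3)
            r={k:float(v) for k,v in zip(('dx','dy','dz','wx','wy','wz'),np.r_[sh,w_]) if abs(v)>0}
            rows.append(r)
            p=p+Rc.apply(sh/1000);Rc=Rc*R.from_rotvec(w_)
    print(len(rows));print(json.dumps(rows));return rows,p,Rc
def cur():
    from cell import arm
    s=arm.get_state();return s['tool_pos'],R.from_quat(np.roll(s['eef_rot'],-1)),s
E
python3 - <<'E'
from plan import *
p,r,s=cur();print(down(10,35).apply([0,1,0]))
plan([((.55,.38,.25),down(5,35))],p,r,vmax=50)
E
```

```text
[ 0.0996005  -0.56486252 -0.81915204]
8
[{"dx": 45.6, "dy": -2.5, "dz": -5.0, "wx": -0.042, "wy": 0.132, "wz": -0.068}, {"dx": 45.9, "dy": 0.8, "dz": 1.1, "wx": -0.041, "wy": 0.133, "wz": -0.069}, {"dx": 45.3, "dy": 3.7, "dz": 7.2, "wx": -0.042, "wy": 0.132, "wz": -0.068}, {"dx": 43.5, "dy": 6.4, "dz": 13.3, "wx": -0.041, "wy": 0.133, "wz": -0.068}, {"dx": 40.8, "dy": 8.5, "dz": 19.3, "wx": -0.042, "wy": 0.132, "wz": -0.069}, {"dx": 37.3, "dy": 10.3, "dz": 24.8, "wx": -0.041, "wy": 0.133, "wz": -0.068}, {"dx": 32.9, "dy": 11.6, "dz": 29.9, "wx": -0.042, "wy": 0.132, "wz": -0.069}, {"dx": 27.9, "dy": 12.3, "dz": 34.4, "wx": -0.041, "wy": 0.133, "wz": -0.068}]
```

Emit:
play_rows([
  {"dx": 45.6, "dy": -2.5, "dz": -5, "wx": -0.042, "wy": 0.132, "wz": -0.068},
  {"dx": 45.9, "dy": 0.8, "dz": 1.1, "wx": -0.041, "wy": 0.133, "wz": -0.069},
  {"dx": 45.3, "dy": 3.7, "dz": 7.2, "wx": -0.042, "wy": 0.132, "wz": -0.068},
  {"dx": 43.5, "dy": 6.4, "dz": 13.3, "wx": -0.041, "wy": 0.133, "wz": -0.068},
  {"dx": 40.8, "dy": 8.5, "dz": 19.3, "wx": -0.042, "wy": 0.132, "wz": -0.069},
  {"dx": 37.3, "dy": 10.3, "dz": 24.8, "wx": -0.041, "wy": 0.133, "wz": -0.068},
  {"dx": 32.9, "dy": 11.6, "dz": 29.9, "wx": -0.042, "wy": 0.132, "wz": -0.069},
  {"dx": 27.9, "dy": 12.3, "dz": 34.4, "wx": -0.041, "wy": 0.133, "wz": -0.068},
  {},
  {},
])

```text
validation failed for argument at $.mo...
```

```bash
cat > snap.py <<'E'
import sys
from h import *
from cell import arm,capture
n,tag=sys.argv[1:3];s=arm.get_state();c=capture(n);c['state']=s
pickle.dump(c,open(tag+'.pkl','wb'));cv2.imwrite(f'pics/{tag}.png',c['pixels'][:,:,::-1])
print(s['time_s'],s['tool_pos'].round(4),s['eef_rot'].round(3),s['joints'].round(2),s['wrist_force'].round(2),s['grip_width'])
E
python3 snap.py wrist w1
```

```text
0.15 [0.2273 0.555  0.2304] [-0.693  0.694 -0.137  0.136] [ 1.13  0.09  1.23  0.    1.82 -0.06] [-0.31  0.51  0.67] 0.08513919423727237
```

View pics/w1.png

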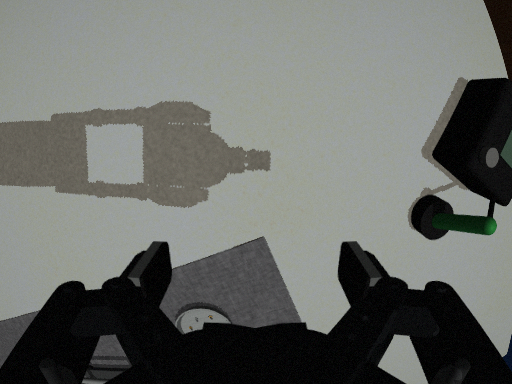

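Emit:
play_rows([
  {"dx": 45.6, "dy": -2.5, "dz": -5, "wx": -0.042, "wy": 0.132, "wz": -0.068},
  {"dx": 45.9, "dy": 0.8, "dz": 1.1, "wx": -0.041, "wy": 0.133, "wz": -0.069},
  {"dx": 45.3, "dy": 3.7, "dz": 7.2, "wx": -0.042, "wy": 0.132, "wz": -0.068},
  {"dx": 43.5, "dy": 6.4, "dz": 13.3, "wx": -0.041, "wy": 0.133, "wz": -0.068},
  {"dx": 40.8, "dy": 8.5, "dz": 19.3, "wx": -0.042, "wy": 0.132, "wz": -0.069},
  {"dx": 37.3, "dy": 10.3, "dz": 24.8, "wx": -0.041, "wy": 0.133, "wz": -0.068},
  {"dx": 32.9, "dy": 11.6, "dz": 29.9, "wx": -0.042, "wy": 0.132, "wz": -0.069},
  {"dx": 27.9, "dy": 12.3, "dz": 34.4, "wx": -0.041, "wy": 0.133, "wz": -0.068},
  {"dx": 0},
  {"dx": 0},
])

```text
validation failed for argument at $.mo...
```

```bash
python3 snap.py wrist w1b
```

```text
0.2 [0.2274 0.5551 0.2306] [-0.693  0.694 -0.137  0.136] [ 1.13  0.09  1.23  0.    1.82 -0.06] [0.8  0.24 1.22] 0.08518542727706775
```

View pics/w1b.png

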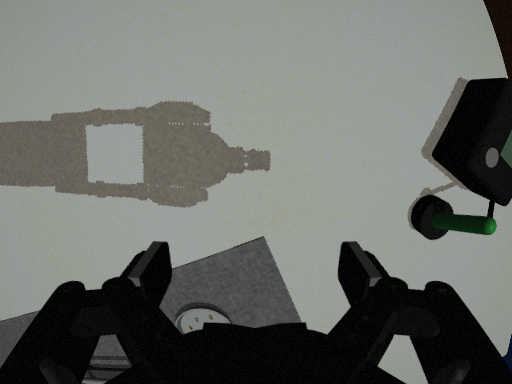

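Emit:
play_rows([
  {"dx": 45.6, "dy": -2.5, "dz": -5, "wx": -0.042, "wy": 0.132, "wz": -0.068, "gripper": -1},
])

```text
time_s: 0.38
tool_pos: [0.2669, 0.5333, 0.2338]
eef_rot: [-0.663, 0.702, -0.161, 0.203]
wrist_force: [-0.0, 0.0, -0.3]
grip_width: 0.0855
```

Emit:
play_rows([
  {"dx": 45.9, "dy": 0.8, "dz": 1.1, "wx": -0.041, "wy": 0.133, "wz": -0.069, "gripper": -1},
  {"dx": 45.3, "dy": 3.7, "dz": 7.2, "wx": -0.042, "wy": 0.132, "wz": -0.068, "gripper": -1},
  {"dx": 43.5, "dy": 6.4, "dz": 13.3, "wx": -0.041, "wy": 0.133, "wz": -0.068, "gripper": -1},
  {"dx": 40.8, "dy": 8.5, "dz": 19.3, "wx": -0.042, "wy": 0.132, "wz": -0.069, "gripper": -1},
  {"dx": 37.3, "dy": 10.3, "dz": 24.8, "wx": -0.041, "wy": 0.133, "wz": -0.068, "gripper": -1},
  {"dx": 32.9, "dy": 11.6, "dz": 29.9, "wx": -0.042, "wy": 0.132, "wz": -0.069, "gripper": -1},
  {"dx": 27.9, "dy": 12.3, "dz": 34.4, "wx": -0.041, "wy": 0.133, "wz": -0.068, "gripper": -1},
  {"dx": 0, "dy": 0, "dz": 0, "wx": 0, "wy": 0, "wz": 0, "gripper": -1},
])

```text
time_s: 1.38
tool_pos: [0.5527, 0.3784, 0.2459]
eef_rot: [-0.35, 0.642, -0.3, 0.613]
wrist_force: [-0.1, 0.6, -1.2]
grip_width: 0.0853
```

```bash
sed -i "s/ if abs(v)>0}/}|{'gripper':grip if grip is not None else -1}/" plan.py; python3 snap.py wrist w1c
```

```text
1.375 [0.5527 0.3784 0.2459] [-0.35   0.642 -0.3    0.613] [ 0.78  0.64  0.64 -0.58  2.2   0.42] [-0.12  0.58 -1.16] 0.0852991219910702
```

View pics/w1c.png

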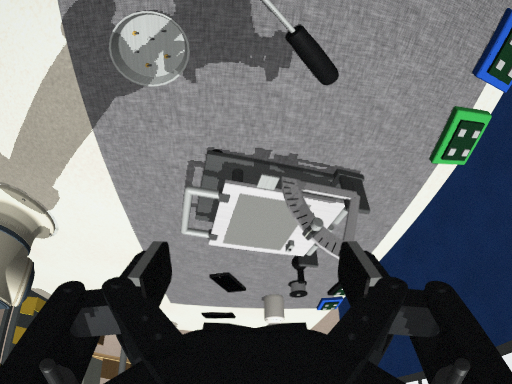

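Run:
```python
from h import *
c=pickle.load(open('w1c.pkl','rb'));crop(c,250,165,350,265,8,'pics/w1c_q.png')
c=cv2.imread('pics/w1c_q.png');cv2.imwrite('pics/w1c_q.png',cv2.resize(c,(600,600)))
```

```text
(no output)
```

View pics/w1c_q.png

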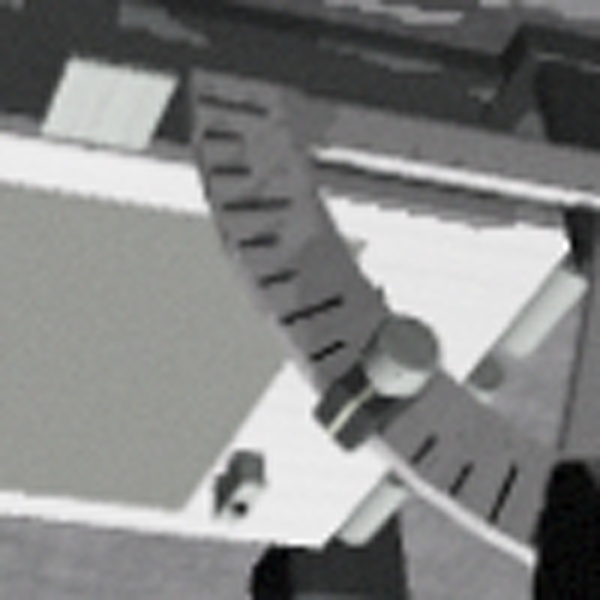

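```bash
cat > q.py <<'E'
from h import *
SX,SY,SA=0.60667,0.12439,-0.16802
Rs=R.from_euler('z',SA).as_matrix()
def s2w(P): return np.atleast_2d(P)/1000@Rs.T+np.array([SX,SY,.003])
def w2s(P): return (np.atleast_2d(P)-np.array([SX,SY,.003]))@Rs*1000
def rim(th,r,y): return np.c_[90-r*np.cos(th),np.full_like(th,y),62+r*np.sin(th)]
def theta(c,u,v,y=101.5):
    st=c['state'];o,d=wray(c,u,v,st['tool_pos'],st['eef_rot'])
    o=w2s(o)[0];d=Rs.T@d;P=o+d*(y-o[1])/d[1];a=[90-P[0],P[2]-62];return np.arctan2(a[1],a[0]),np.hypot(*a)
E
python3 - <<'E'
from q import *
c=pickle.load(open('w1c.pkl','rb'))
f=lambda u,v:(250+(u+.5)/6-.5,165+(v+.5)/6-.5)
L=dict(t0=(235,102),t3=(255,203),t6=(312,310),t7=(327,352),t10=(425,448),t11=(462,478),t12=(507,490),mo=(335,432),mi=(372,388),needle_c=(110,105))
for k,p in L.items(): th,r=theta(c,*f(*p));th2,r2=theta(c,*f(*p),105);print(k,np.degrees(th).round(2),r.round(1),np.degrees(th2).round(2),r2.round(1))
st=c['state']
im=c['pixels'][:,:,::-1].copy()
im=cv2.resize(im[165:265,250:350],None,fx=6,fy=6,interpolation=cv2.INTER_CUBIC)
def dr(P,col):
    for u,v in wproj(c,s2w(P),st['tool_pos'],st['eef_rot']): cv2.circle(im,(int((u+.5-250)*6-.5),int((v+.5-165)*6-.5)),3,col,-1)
th=np.radians(np.arange(0,76,5.))
dr(rim(th,113,101.5),(0,0,255));dr(rim(th,87,101.5),(0,255,0))
dr([(84,85,66),(-96,85,66),(-96,-85,66),(84,-85,66)],(255,0,0))
cv2.imwrite('pics/w1c_o.png',im)
E
```

```text
t0 -1.75 103.5 0.08 104.9
t3 13.8 103.9 15.14 106.1
t6 29.24 103.6 30.04 106.3
t7 34.52 106.9 35.1 109.7
t10 49.62 105.9 49.61 108.8
t11 54.84 106.0 54.62 109.0
t12 60.0 102.0 59.57 104.9
mo 42.02 118.7 42.28 121.5
mi 40.72 104.0 41.07 107.0
needle_c 1.83 132.6 3.18 133.9
```

View pics/w1c_o.png

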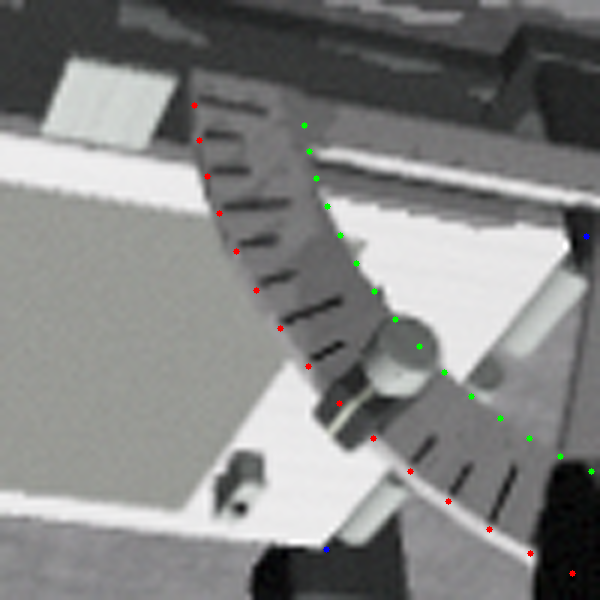

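Run:
```python
from plan import *
p,r,s=cur()
plan([((.54,.10,.25),down(18,8)),((.533,-.2745,.15),down(24.9))],p,r,vmax=48,grip=-.6)
```

```text
15
[{"dx": 38.1, "dy": 26.3, "dz": -5.8, "wx": 0.014, "wy": -0.036, "wz": 0.078, "gripper": -0.6}, {"dx": 39.7, "dy": 23.1, "dz": -7.6, "wx": 0.015, "wy": -0.035, "wz": 0.079, "gripper": -0.6}, {"dx": 41.2, "dy": 19.8, "dz": -9.4, "wx": 0.014, "wy": -0.036, "wz": 0.078, "gripper": -0.6}, {"dx": 42.2, "dy": 16.4, "dz": -11.0, "wx": 0.015, "wy": -0.036, "wz": 0.078, "gripper": -0.6}, {"dx": 42.9, "dy": 12.9, "dz": -12.9, "wx": 0.015, "wy": -0.035, "wz": 0.078, "gripper": -0.6}, {"dx": 43.3, "dy": 9.3, "dz": -14.5, "wx": 0.014, "wy": -0.036, "wz": 0.079, "gripper": -0.6}, {"dx": 37.4, "dy": 16.5, "dz": -13.6, "wx": 0.001, "wy": -0.013, "wz": 0.015, "gripper": -0.6}, {"dx": 37.5, "dy": 15.9, "dz": -14.1, "wx": 0.001, "wy": -0.014, "wz": 0.016, "gripper": -0.6}, {"dx": 37.5, "dy": 15.3, "dz": -14.6, "wx": 0.001, "wy": -0.013, "wz": 0.015, "gripper": -0.6}, {"dx": 37.5, "dy": 14.7, "dz": -15.2, "wx": 0.001, "wy": -0.013, "wz": 0.016, "gripper": -0.6}, {"dx": 37.6, "dy": 14.1, "dz": -15.6, "wx": 0.001, "wy": -0.014, "wz": 0.015, "gripper": -0.6}, {"dx": 37.6, "dy": 13.5, "dz": -16.2, "wx": 0.001, "wy": -0.013, "wz": 0.016, "gripper": -0.6}, {"dx": 37.5, "dy": 12.9, "dz": -16.7, "wx": 0.001, "wy": -0.013, "wz": 0.015, "gripper": -0.6}, {"dx": 37.5, "dy": 12.3, "dz": -17.2, "wx": 0.0, "wy": -0.014, "wz": 0.016, "gripper": -0.6}, {"dx": 37.5, "dy": 11.7, "dz": -17.7, "wx": 0.001, "wy": -0.013, "wz": 0.015, "gripper": -0.6}]
```

Emit:
play_rows([
  {"dx": 38.1, "dy": 26.3, "dz": -5.8, "wx": 0.014, "wy": -0.036, "wz": 0.078, "gripper": -0.6},
  {"dx": 39.7, "dy": 23.1, "dz": -7.6, "wx": 0.015, "wy": -0.035, "wz": 0.079, "gripper": -0.6},
  {"dx": 41.2, "dy": 19.8, "dz": -9.4, "wx": 0.014, "wy": -0.036, "wz": 0.078, "gripper": -0.6},
  {"dx": 42.2, "dy": 16.4, "dz": -11, "wx": 0.015, "wy": -0.036, "wz": 0.078, "gripper": -0.6},
  {"dx": 42.9, "dy": 12.9, "dz": -12.9, "wx": 0.015, "wy": -0.035, "wz": 0.078, "gripper": -0.6},
  {"dx": 43.3, "dy": 9.3, "dz": -14.5, "wx": 0.014, "wy": -0.036, "wz": 0.079, "gripper": -0.6},
  {"dx": 37.4, "dy": 16.5, "dz": -13.6, "wx": 0.001, "wy": -0.013, "wz": 0.015, "gripper": -0.6},
  {"dx": 37.5, "dy": 15.9, "dz": -14.1, "wx": 0.001, "wy": -0.014, "wz": 0.016, "gripper": -0.6},
  {"dx": 37.5, "dy": 15.3, "dz": -14.6, "wx": 0.001, "wy": -0.013, "wz": 0.015, "gripper": -0.6},
  {"dx": 37.5, "dy": 14.7, "dz": -15.2, "wx": 0.001, "wy": -0.013, "wz": 0.016, "gripper": -0.6},
  {"dx": 37.6, "dy": 14.1, "dz": -15.6, "wx": 0.001, "wy": -0.014, "wz": 0.015, "gripper": -0.6},
  {"dx": 37.6, "dy": 13.5, "dz": -16.2, "wx": 0.001, "wy": -0.013, "wz": 0.016, "gripper": -0.6},
  {"dx": 37.5, "dy": 12.9, "dz": -16.7, "wx": 0.001, "wy": -0.013, "wz": 0.015, "gripper": -0.6},
  {"dx": 37.5, "dy": 12.3, "dz": -17.2, "wx": 0, "wy": -0.014, "wz": 0.016, "gripper": -0.6},
  {"dx": 37.5, "dy": 11.7, "dz": -17.7, "wx": 0.001, "wy": -0.013, "wz": 0.015, "gripper": -0.6},
  {"dx": 0, "dy": 0, "dz": 0, "wx": 0, "wy": 0, "wz": 0, "gripper": -0.6},
])

```text
time_s: 3.42
tool_pos: [0.5324, -0.2746, 0.1508]
eef_rot: [0.597, -0.595, 0.38, -0.381]
wrist_force: [0.4, 0.1, -0.3]
grip_width: 0.0687
```

```bash
python3 snap.py wrist w2
python3 - <<'E'
from q import *
c=pickle.load(open('w2.pkl','rb'));st=c['state']
im=c['pixels'][:,:,::-1].copy()
ctr=np.array([.533,-.2745]);a=np.radians(24.9);ex=np.array([np.cos(a),np.sin(a)]);ey=np.array([-ex[1],ex[0]])
P=np.array([np.r_[ctr+sx*.03*ex+sy*.063*ey,.012] for sx,sy in((1,1),(1,-1),(-1,-1),(-1,1))])
uv=wproj(c,P,st['tool_pos'],st['eef_rot']);print(uv.round(1))
for u,v in uv: cv2.circle(im,(int(round(u)),int(round(v))),2,(0,0,255),-1)
cv2.imwrite('pics/w2o.png',im)
E
```

```text
3.425 [ 0.5324 -0.2746  0.1508] [ 0.597 -0.595  0.38  -0.381] [-0.54  0.09  1.38  0.    1.68 -0.97] [ 0.35  0.15 -0.29] 0.0686915676876393
[[286.3 120.4]
 [283.1 243.6]
 [225.8 243.7]
 [222.6 120.4]]
```

View pics/w2o.png

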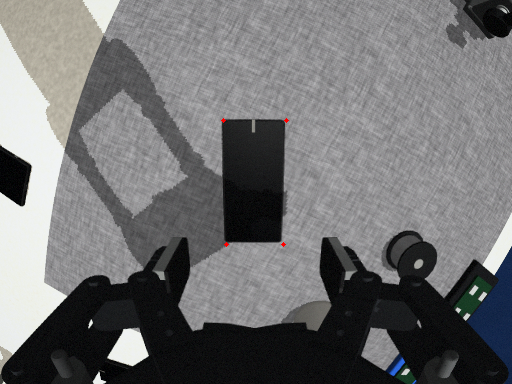

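Emit:
play_rows([
  {"dx": 0, "dy": 40, "dz": 0, "wx": 0, "wy": 0, "wz": 0, "gripper": -0.6},
  {"dx": 0, "dy": 40, "dz": 0, "wx": 0, "wy": 0, "wz": 0, "gripper": -0.6},
  {"dx": 0, "dy": 35, "dz": 0, "wx": 0, "wy": 0, "wz": 0, "gripper": -0.6},
  {"dx": 0, "dy": 20, "dz": 0, "wx": 0, "wy": 0, "wz": 0, "gripper": -0.6},
  {"dx": 0, "dy": 8, "dz": 0, "wx": 0, "wy": 0, "wz": 0, "gripper": -0.6},
  {"dx": 0, "dy": 2, "dz": 0, "wx": 0, "wy": 0, "wz": 0, "gripper": -0.6},
])

```text
time_s: 4.22
tool_pos: [0.5345, -0.273, 0.0074]
eef_rot: [0.598, -0.595, 0.379, -0.381]
wrist_force: [-0.1, 0.4, 0.4]
grip_width: 0.0685
```

```bash
python3 snap.py wrist w3
```

```text
4.225 [ 0.5345 -0.273   0.0074] [ 0.598 -0.595  0.379 -0.381] [-0.53  0.16  1.56  0.    1.42 -0.97] [-0.08  0.35  0.39] 0.06854412755157194
```

View pics/w3.png

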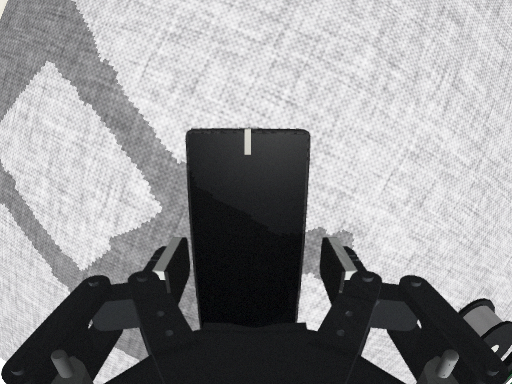

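Emit:
play_rows([
  {"dx": 0, "dy": 4, "dz": -2, "wx": 0, "wy": 0, "wz": 0, "gripper": -0.6},
  {"dx": 0, "dy": 2, "dz": 0, "wx": 0, "wy": 0, "wz": 0, "gripper": -0.6},
])

```text
time_s: 4.53
tool_pos: [0.5322, -0.2744, 0.0009]
eef_rot: [0.598, -0.595, 0.379, -0.381]
wrist_force: [0.4, -0.3, 0.2]
grip_width: 0.0684
```

Emit:
play_rows([
  {"dx": 0, "dy": 2, "dz": 0, "wx": 0, "wy": 0, "wz": 0, "gripper": -0.6},
])

```text
time_s: 4.65
tool_pos: [0.5321, -0.2743, -0.0015]
eef_rot: [0.598, -0.595, 0.379, -0.381]
wrist_force: [-1.3, 0.8, -0.3]
grip_width: 0.0683
```

Emit:
play_rows([
  {"dx": 0, "dy": 1, "dz": 0, "wx": 0, "wy": 0, "wz": 0, "gripper": -0.6},
])

```text
time_s: 4.78
tool_pos: [0.532, -0.274, -0.0028]
eef_rot: [0.598, -0.595, 0.379, -0.381]
wrist_force: [0.0, -0.7, -0.7]
grip_width: 0.0684
```

Emit:
play_rows([
  {"dx": 0, "dy": -2, "dz": 0, "wx": 0, "wy": 0, "wz": 0, "gripper": -0.5},
  {"dx": 0, "dy": 0, "dz": 0, "wx": 0, "wy": 0, "wz": 0, "gripper": 0},
  {"dx": 0, "dy": 0, "dz": 0, "wx": 0, "wy": 0, "wz": 0, "gripper": 0},
  {"dx": 0, "dy": 0, "dz": 0, "wx": 0, "wy": 0, "wz": 0, "gripper": 0},
], grip_force=35)

```text
time_s: 5.28
tool_pos: [0.5324, -0.2742, -0.0]
eef_rot: [0.598, -0.595, 0.379, -0.381]
wrist_force: [0.0, 1.2, 4.0]
grip_width: 0.0587
```

Run:
```python
from plan import *
from q import s2w,SA
p,r,s=cur();print(s['tool_pos'],s['grip_width'])
g=s2w((6-4,0,66))[0];print(g)
yd=np.degrees(SA)
plan([((p[0],p[1],.06),r),((.56,-.10,.19),down(8)),((g[0],g[1],.18),down(yd)),((g[0],g[1],.10),down(yd))],p,r,vmax=38,grip=0)
```

```text
[ 5.32408620e-01 -2.74224943e-01 -2.07442259e-05] 0.058650262486801594
[0.60864184 0.12405554 0.069     ]
18
[{"dx": 0.0, "dy": -30.0, "dz": 0.1, "wx": 0.0, "wy": 0.0, "wz": 0.0, "gripper": 0}, {"dx": 0.0, "dy": -30.0, "dz": 0.2, "wx": 0.0, "wy": 0.0, "wz": 0.0, "gripper": 0}, {"dx": -24.4, "dy": -21.6, "dz": 16.5, "wx": -0.001, "wy": 0.049, "wz": -0.0, "gripper": 0}, {"dx": -25.1, "dy": -21.6, "dz": 15.3, "wx": -0.001, "wy": 0.05, "wz": -0.0, "gripper": 0}, {"dx": -25.9, "dy": -21.6, "dz": 14.0, "wx": -0.0, "wy": 0.049, "wz": -0.0, "gripper": 0}, {"dx": -26.5, "dy": -21.7, "dz": 12.8, "wx": -0.001, "wy": 0.05, "wz": -0.0, "gripper": 0}, {"dx": -27.2, "dy": -21.6, "dz": 11.3, "wx": -0.001, "wy": 0.049, "wz": -0.0, "gripper": 0}, {"dx": -27.6, "dy": -21.7, "dz": 10.0, "wx": -0.001, "wy": 0.05, "wz": -0.0, "gripper": 0}, {"dx": -30.7, "dy": 1.4, "dz": 11.3, "wx": 0.0, "wy": 0.044, "wz": -0.0, "gripper": 0}, {"dx": -31.2, "dy": 1.5, "dz": 10.0, "wx": 0.0, "wy": 0.044, "wz": -0.0, "gripper": 0}, {"dx": -31.7, "dy": 1.4, "dz": 8.6, "wx": 0.0, "wy": 0.044, "wz": -0.0, "gripper": 0}, {"dx": -31.9, "dy": 1.5, "dz": 7.1, "wx": 0.0, "wy": 0.044, "wz": -0.0, "gripper": 0}, {"dx": -32.3, "dy": 1.4, "dz": 5.8, "wx": 0.0, "wy": 0.043, "wz": -0.0, "gripper": 0}, {"dx": -32.4, "dy": 1.4, "dz": 4.4, "wx": 0.0, "wy": 0.044, "wz": -0.0, "gripper": 0}, {"dx": -32.6, "dy": 1.5, "dz": 2.9, "wx": 0.0, "wy": 0.044, "wz": -0.0, "gripper": 0}, {"dx": -0.0, "dy": 26.7, "dz": 0.0, "wx": 0.0, "wy": 0.0, "wz": -0.0, "gripper": 0}, {"dx": -0.0, "dy": 26.6, "dz": 0.0, "wx": 0.0, "wy": 0.0, "wz": -0.0, "gripper": 0}, {"dx": -0.0, "dy": 26.7, "dz": 0.1, "wx": 0.0, "wy": 0.0, "wz": -0.0, "gripper": 0}]
```

Emit:
play_rows([
  {"dx": 0, "dy": -30, "dz": 0.1, "wx": 0, "wy": 0, "wz": 0, "gripper": 0},
  {"dx": 0, "dy": -30, "dz": 0.2, "wx": 0, "wy": 0, "wz": 0, "gripper": 0},
])

```text
time_s: 5.52
tool_pos: [0.5312, -0.2736, 0.0584]
eef_rot: [0.598, -0.595, 0.38, -0.379]
wrist_force: [-0.5, -0.1, -1.8]
grip_width: 0.0587
```

```bash
python3 snap.py wrist w4
```

```text
5.525 [ 0.5312 -0.2736  0.0584] [ 0.598 -0.595  0.38  -0.379] [-0.53  0.12  1.51  0.    1.52 -0.97] [-0.51 -0.12 -1.78] 0.05873019329213948
```

View pics/w4.png

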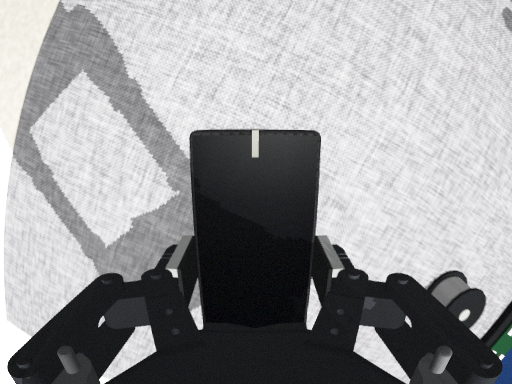

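The phone is held between the pads, centred at column 255, and the wrist force shows its weight. Next I carry it to a point above the seat.

Emit:
play_rows([
  {"dx": -24.4, "dy": -21.6, "dz": 16.5, "wx": -0.001, "wy": 0.049, "wz": 0, "gripper": 0},
  {"dx": -25.1, "dy": -21.6, "dz": 15.3, "wx": -0.001, "wy": 0.05, "wz": 0, "gripper": 0},
  {"dx": -25.9, "dy": -21.6, "dz": 14, "wx": 0, "wy": 0.049, "wz": 0, "gripper": 0},
  {"dx": -26.5, "dy": -21.7, "dz": 12.8, "wx": -0.001, "wy": 0.05, "wz": 0, "gripper": 0},
  {"dx": -27.2, "dy": -21.6, "dz": 11.3, "wx": -0.001, "wy": 0.049, "wz": 0, "gripper": 0},
  {"dx": -27.6, "dy": -21.7, "dz": 10, "wx": -0.001, "wy": 0.05, "wz": 0, "gripper": 0},
  {"dx": -30.7, "dy": 1.4, "dz": 11.3, "wx": 0, "wy": 0.044, "wz": 0, "gripper": 0},
  {"dx": -31.2, "dy": 1.5, "dz": 10, "wx": 0, "wy": 0.044, "wz": 0, "gripper": 0},
  {"dx": -31.7, "dy": 1.4, "dz": 8.6, "wx": 0, "wy": 0.044, "wz": 0, "gripper": 0},
  {"dx": -31.9, "dy": 1.5, "dz": 7.1, "wx": 0, "wy": 0.044, "wz": 0, "gripper": 0},
  {"dx": -32.3, "dy": 1.4, "dz": 5.8, "wx": 0, "wy": 0.043, "wz": 0, "gripper": 0},
  {"dx": -32.4, "dy": 1.4, "dz": 4.4, "wx": 0, "wy": 0.044, "wz": 0, "gripper": 0},
  {"dx": -32.6, "dy": 1.5, "dz": 2.9, "wx": 0, "wy": 0.044, "wz": 0, "gripper": 0},
  {"dx": 0, "dy": 0, "dz": 0, "wx": 0, "wy": 0, "wz": 0, "gripper": 0},
])

```text
time_s: 7.32
tool_pos: [0.608, 0.1262, 0.1772]
eef_rot: [0.456, -0.458, 0.541, -0.538]
wrist_force: [-0.2, -0.8, -2.3]
grip_width: 0.0589
```

```bash
python3 snap.py wrist w5
cat > ov.py <<'E'
import sys
from q import *
tag=sys.argv[1];c=pickle.load(open(tag+'.pkl','rb'));st=c['state'];im=c['pixels'][:,:,::-1].copy()
def dr(P,col):
    for u,v in wproj(c,s2w(P),st['tool_pos'],st['eef_rot']): cv2.circle(im,(int(round(u)),int(round(v))),1,col,-1)
th=np.radians(np.arange(0,76,5.))
dr(rim(th,113,104),(0,0,255))
dr([(84,85,66),(-96,85,66),(-96,-85,66),(84,-85,66)],(255,0,0))
dr([(36,30,78),(36,54,78),(36,-30,78),(36,-54,78)],(0,255,255))
dr([(-141,55,62),(-141,-55,62)],(0,255,0))
Rt=R.from_quat(np.roll(st['eef_rot'],-1)).as_matrix();ps=w2s(st['tool_pos'])[0];zs=Rs.T@Rt[:,2];print('tcp stage mm',ps.round(1),'yaw err deg',np.degrees(np.arctan2(zs[1],zs[0])).round(2))
cv2.imwrite(f'pics/{tag}o.png',im)
E
python3 ov.py w5
```

```text
7.325 [0.608  0.1262 0.1772] [ 0.456 -0.458  0.541 -0.538] [0.15 0.15 1.27 0.   1.73 0.31] [-0.15 -0.76 -2.31] 0.05893689982887582
tcp stage mm [  1.    2.  174.2] yaw err deg 0.18
```

View pics/w5o.png

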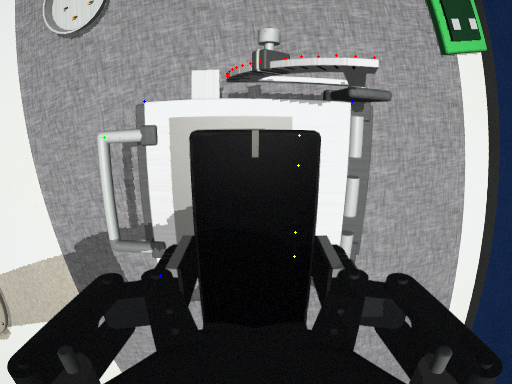

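Emit:
play_rows([
  {"dx": 2, "dy": 35, "dz": 0, "wx": 0, "wy": 0, "wz": 0, "gripper": 0},
  {"dx": 0, "dy": 35, "dz": 0, "wx": 0, "wy": 0, "wz": 0, "gripper": 0},
  {"dx": 0, "dy": 24, "dz": 0, "wx": 0, "wy": 0, "wz": 0, "gripper": 0},
  {"dx": 0, "dy": 10, "dz": 0, "wx": 0, "wy": 0, "wz": 0, "gripper": 0},
  {"dx": 0, "dy": 2, "dz": 0, "wx": 0, "wy": 0, "wz": 0, "gripper": 0},
])

```text
time_s: 8.0
tool_pos: [0.6078, 0.1215, 0.0731]
eef_rot: [0.456, -0.457, 0.541, -0.54]
wrist_force: [0.5, 0.1, -1.3]
grip_width: 0.059
```

```bash
python3 snap.py wrist w6;python3 ov.py w6
```

```text
8.0 [0.6078 0.1215 0.0731] [ 0.456 -0.457  0.541 -0.54 ] [0.14 0.17 1.42 0.   1.55 0.31] [ 0.46  0.09 -1.27] 0.05896392567791248
tcp stage mm [ 1.6 -2.7 70.1] yaw err deg -0.02
```

View pics/w6o.png

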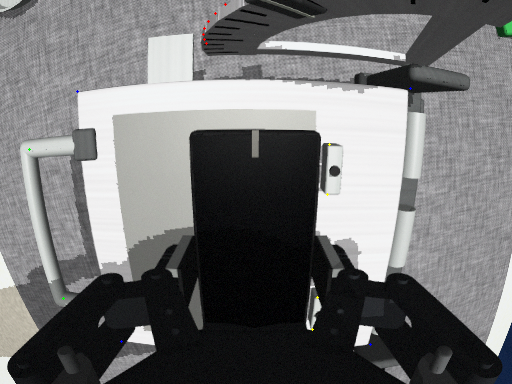

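Emit:
play_rows([
  {"dx": -2.5, "dy": 4, "dz": 0, "wx": 0, "wy": 0, "wz": 0, "gripper": 0},
  {"dx": 0, "dy": 1, "dz": 0, "wx": 0, "wy": 0, "wz": 0, "gripper": 0},
  {"dx": 0, "dy": 1, "dz": 0, "wx": 0, "wy": 0, "wz": 0, "gripper": 0},
])

```text
time_s: 8.43
tool_pos: [0.6086, 0.1248, 0.0679]
eef_rot: [0.456, -0.456, 0.54, -0.54]
wrist_force: [0.4, -1.6, -1.3]
grip_width: 0.0587
```

Emit:
play_rows([
  {"dx": 0, "dy": 1, "dz": 0, "wx": 0, "wy": 0, "wz": 0, "gripper": 0},
])

```text
time_s: 8.55
tool_pos: [0.6085, 0.1247, 0.0667]
eef_rot: [0.456, -0.456, 0.541, -0.54]
wrist_force: [0.2, 0.6, -1.0]
grip_width: 0.0587
```

Now 1 mm lower, then push towards the lugs.

Emit:
play_rows([
  {"dx": 0, "dy": 0.6, "dz": 1.5, "wx": 0, "wy": 0, "wz": 0, "gripper": 0},
])

```text
time_s: 8.68
tool_pos: [0.6098, 0.1245, 0.0661]
eef_rot: [0.456, -0.457, 0.541, -0.54]
wrist_force: [-1.0, -0.1, -0.2]
grip_width: 0.0589
```

Emit:
play_rows([
  {"dx": 0, "dy": 0.4, "dz": 1.5, "wx": 0, "wy": 0, "wz": 0, "gripper": 0},
])

```text
time_s: 8.8
tool_pos: [0.6115, 0.1243, 0.0661]
eef_rot: [0.456, -0.456, 0.541, -0.54]
wrist_force: [-1.5, 0.2, 2.7]
grip_width: 0.0589
```

Emit:
play_rows([
  {"dx": 0, "dy": 0, "dz": 1, "wx": 0, "wy": 0, "wz": 0, "gripper": 0},
])

```text
time_s: 8.93
tool_pos: [0.6118, 0.1243, 0.0661]
eef_rot: [0.456, -0.457, 0.541, -0.539]
wrist_force: [-7.7, 1.5, 5.2]
grip_width: 0.0588
```

Emit:
play_rows([
  {"dx": 0, "dy": 0, "dz": 0, "wx": 0, "wy": 0, "wz": 0, "gripper": -0.7},
  {"dx": 0, "dy": 0, "dz": 0, "wx": 0, "wy": 0, "wz": 0, "gripper": -0.7},
  {"dx": 0, "dy": 0, "dz": 0, "wx": 0, "wy": 0, "wz": 0, "gripper": -0.7},
  {"dx": 0, "dy": -30, "dz": 0, "wx": 0, "wy": 0, "wz": 0, "gripper": -0.7},
  {"dx": 0, "dy": -35, "dz": 0, "wx": 0, "wy": 0, "wz": 0, "gripper": -0.7},
  {"dx": 0, "dy": -35, "dz": 0, "wx": 0, "wy": 0, "wz": 0, "gripper": -0.7},
  {"dx": 0, "dy": 0, "dz": 0, "wx": 0, "wy": 0, "wz": 0, "gripper": -0.7},
])

```text
time_s: 9.8
tool_pos: [0.6141, 0.1241, 0.1699]
eef_rot: [-0.458, 0.454, -0.539, 0.541]
wrist_force: [0.0, 0.2, -0.6]
grip_width: 0.0727
```

```bash
python3 snap.py wrist w7;python3 ov.py w7
```

```text
9.8 [0.6141 0.1241 0.1699] [-0.458  0.454 -0.539  0.541] [0.14 0.15 1.27 0.   1.71 0.31] [ 0.05  0.18 -0.56] 0.07269045616922458
tcp stage mm [  7.4   1.  166.9] yaw err deg 0.01
```

View pics/w7o.png

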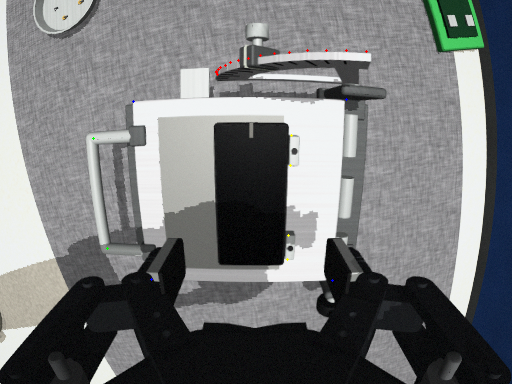

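Emit:
play_rows([
  {"dx": 1, "dy": 0, "dz": -37, "wx": 0, "wy": 0, "wz": 0, "gripper": 0.05},
  {"dx": 0, "dy": 0, "dz": -37, "wx": 0, "wy": 0, "wz": 0, "gripper": 0.05},
  {"dx": 0, "dy": 0, "dz": -37, "wx": 0, "wy": 0, "wz": 0, "gripper": 0.05},
  {"dx": 0, "dy": 0, "dz": -37, "wx": 0, "wy": 0, "wz": 0, "gripper": 0.05},
  {"dx": 0, "dy": 0, "dz": 0, "wx": 0, "wy": 0, "wz": 0, "gripper": 0.05},
  {"dx": 0, "dy": 20, "dz": 0, "wx": 0, "wy": 0, "wz": 0, "gripper": 0.05},
  {"dx": 0, "dy": 20, "dz": 0, "wx": 0, "wy": 0, "wz": 0, "gripper": 0.05},
  {"dx": 0, "dy": 0, "dz": 0, "wx": 0, "wy": 0, "wz": 0, "gripper": 0.05},
])

```text
time_s: 10.85
tool_pos: [0.4651, 0.1471, 0.1217]
eef_rot: [0.454, -0.458, 0.542, -0.539]
wrist_force: [-0.2, -0.2, -0.1]
grip_width: 0.0404
```

```bash
python3 snap.py wrist w8;python3 ov.py w8
```

```text
10.85 [0.4651 0.1471 0.1217] [ 0.454 -0.458  0.542 -0.539] [ 0.24 -0.2   1.71  0.    1.64  0.4 ] [-0.17 -0.2  -0.12] 0.04038406257163868
tcp stage mm [-143.4   -1.3  118.7] yaw err deg -0.02
```

View pics/w8o.png

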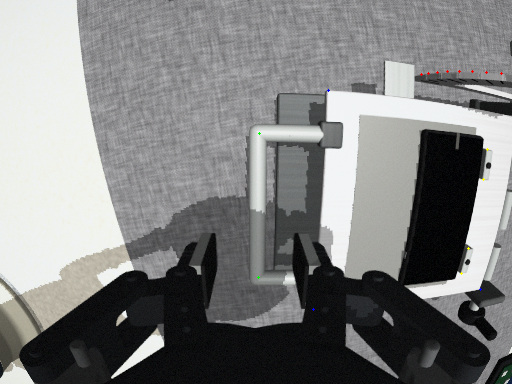

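Emit:
play_rows([
  {"dx": -1, "dy": 20, "dz": 2.4, "wx": 0, "wy": 0, "wz": 0, "gripper": 0.05},
  {"dx": 0, "dy": 25, "dz": 0, "wx": 0, "wy": 0, "wz": 0, "gripper": 0.05},
  {"dx": 0, "dy": 20, "dz": 0, "wx": 0, "wy": 0, "wz": 0, "gripper": 0.05},
  {"dx": 0, "dy": 8, "dz": 0, "wx": 0, "wy": 0, "wz": 0, "gripper": 0.05},
  {"dx": 0, "dy": 3, "dz": 0, "wx": 0, "wy": 0, "wz": 0, "gripper": 0.05},
  {"dx": 0, "dy": 0, "dz": 0, "wx": 0, "wy": 0, "wz": 0, "gripper": 0.05},
])

```text
time_s: 11.65
tool_pos: [0.4691, 0.1485, 0.0503]
eef_rot: [0.457, -0.456, 0.541, -0.54]
wrist_force: [0.3, 0.0, -0.6]
grip_width: 0.0405
```

```bash
python3 snap.py wrist w9;python3 ov.py w9
```

```text
11.65 [0.4691 0.1485 0.0503] [ 0.457 -0.456  0.541 -0.54 ] [ 0.24 -0.16  1.8   0.    1.5   0.4 ] [ 0.3   0.05 -0.63] 0.04054050385028193
tcp stage mm [-139.6    0.7   47.3] yaw err deg 0.01
```

View pics/w9o.png

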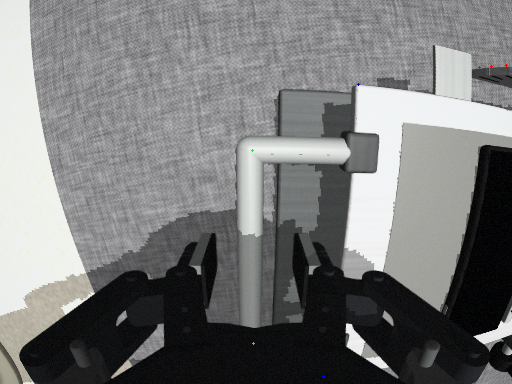

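Emit:
play_rows([
  {"dx": 0, "dy": 4, "dz": -1.4, "wx": 0, "wy": 0, "wz": 0, "gripper": 0.05},
  {"dx": 0, "dy": 0, "dz": 0, "wx": 0, "wy": 0, "wz": 0, "gripper": 0.5},
  {"dx": 0, "dy": 0, "dz": 0, "wx": 0, "wy": 0, "wz": 0, "gripper": 1},
  {"dx": 0, "dy": 0, "dz": 0, "wx": 0, "wy": 0, "wz": 0, "gripper": 1},
  {"dx": 0, "dy": 0, "dz": 0, "wx": 0, "wy": 0, "wz": 0, "gripper": 1},
], grip_force=40)

```text
time_s: 12.32
tool_pos: [0.4668, 0.1487, 0.0459]
eef_rot: [0.456, -0.457, 0.541, -0.539]
wrist_force: [-5.8, -0.1, 3.2]
grip_width: 0.011
```

```bash
python3 snap.py wrist w10;python3 ov.py w10
```

```text
12.325 [0.4668 0.1487 0.0459] [ 0.456 -0.457  0.541 -0.539] [ 0.24 -0.16  1.81  0.    1.5   0.41] [-5.79 -0.08  3.23] 0.010975519467648876
tcp stage mm [-142.     0.6   42.9] yaw err deg 0.02
```

View pics/w10o.png

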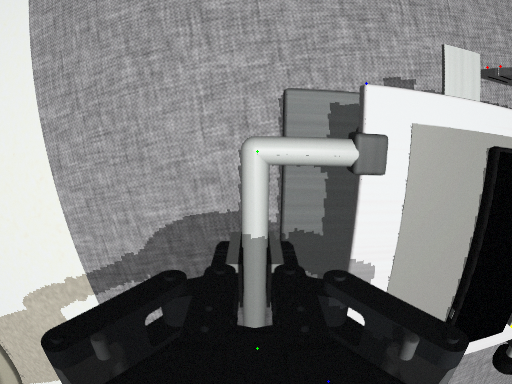

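Run:
```python
import numpy as np
n=18;u=np.arange(n+1)/n;s=u*u*(3-2*u);th=np.radians(38)*s
x=-231*np.cos(th);z=231*np.sin(th)
for a,b in zip(np.diff(x),np.diff(z)): print('{"dx":0,"dy":%.1f,"dz":%.1f,"wx":0,"wy":0,"wz":0,"gripper":1},'%(-b,a))
```

```text
{"dx":0,"dy":-1.4,"dz":0.0,"wx":0,"wy":0,"wz":0,"gripper":1},
{"dx":0,"dy":-3.9,"dz":0.1,"wx":0,"wy":0,"wz":0,"gripper":1},
{"dx":0,"dy":-6.1,"dz":0.2,"wx":0,"wy":0,"wz":0,"gripper":1},
{"dx":0,"dy":-8.0,"dz":0.5,"wx":0,"wy":0,"wz":0,"gripper":1},
{"dx":0,"dy":-9.5,"dz":1.0,"wx":0,"wy":0,"wz":0,"gripper":1},
{"dx":0,"dy":-10.7,"dz":1.6,"wx":0,"wy":0,"wz":0,"gripper":1},
{"dx":0,"dy":-11.5,"dz":2.3,"wx":0,"wy":0,"wz":0,"gripper":1},
{"dx":0,"dy":-12.0,"dz":3.1,"wx":0,"wy":0,"wz":0,"gripper":1},
{"dx":0,"dy":-12.1,"dz":3.8,"wx":0,"wy":0,"wz":0,"gripper":1},
{"dx":0,"dy":-11.9,"dz":4.5,"wx":0,"wy":0,"wz":0,"gripper":1},
{"dx":0,"dy":-11.4,"dz":5.0,"wx":0,"wy":0,"wz":0,"gripper":1},
{"dx":0,"dy":-10.5,"dz":5.3,"wx":0,"wy":0,"wz":0,"gripper":1},
{"dx":0,"dy":-9.4,"dz":5.3,"wx":0,"wy":0,"wz":0,"gripper":1},
{"dx":0,"dy":-8.1,"dz":5.1,"wx":0,"wy":0,"wz":0,"gripper":1},
{"dx":0,"dy":-6.6,"dz":4.5,"wx":0,"wy":0,"wz":0,"gripper":1},
{"dx":0,"dy":-4.9,"dz":3.6,"wx":0,"wy":0,"wz":0,"gripper":1},
{"dx":0,"dy":-3.1,"dz":2.3,"wx":0,"wy":0,"wz":0,"gripper":1},
{"dx":0,"dy":-1.1,"dz":0.8,"wx":0,"wy":0,"wz":0,"gripper":1},
```

Emit:
play_rows([
  {"dx": 0, "dy": -1.4, "dz": 0, "wx": 0, "wy": 0, "wz": 0, "gripper": 1},
  {"dx": 0, "dy": -3.9, "dz": 0.1, "wx": 0, "wy": 0, "wz": 0, "gripper": 1},
  {"dx": 0, "dy": -6.1, "dz": 0.2, "wx": 0, "wy": 0, "wz": 0, "gripper": 1},
  {"dx": 0, "dy": -8, "dz": 0.5, "wx": 0, "wy": 0, "wz": 0, "gripper": 1},
  {"dx": 0, "dy": -9.5, "dz": 1, "wx": 0, "wy": 0, "wz": 0, "gripper": 1},
  {"dx": 0, "dy": -10.7, "dz": 1.6, "wx": 0, "wy": 0, "wz": 0, "gripper": 1},
])

```text
time_s: 13.12
tool_pos: [0.47, 0.1481, 0.0858]
eef_rot: [0.456, -0.457, 0.541, -0.539]
wrist_force: [-5.7, 1.8, -2.6]
grip_width: 0.0109
```

Emit:
play_rows([
  {"dx": 0, "dy": -11.5, "dz": 2.3, "wx": 0, "wy": 0, "wz": 0, "gripper": 1},
  {"dx": 0, "dy": -12, "dz": 3.1, "wx": 0, "wy": 0, "wz": 0, "gripper": 1},
  {"dx": 0, "dy": -12.1, "dz": 3.8, "wx": 0, "wy": 0, "wz": 0, "gripper": 1},
  {"dx": 0, "dy": -11.9, "dz": 4.5, "wx": 0, "wy": 0, "wz": 0, "gripper": 1},
  {"dx": 0, "dy": -11.4, "dz": 5, "wx": 0, "wy": 0, "wz": 0, "gripper": 1},
  {"dx": 0, "dy": -10.5, "dz": 5.3, "wx": 0, "wy": 0, "wz": 0, "gripper": 1},
  {"dx": 0, "dy": -9.4, "dz": 5.3, "wx": 0, "wy": 0, "wz": 0, "gripper": 1},
  {"dx": 0, "dy": -8.1, "dz": 5.1, "wx": 0, "wy": 0, "wz": 0, "gripper": 1},
  {"dx": 0, "dy": -6.6, "dz": 4.5, "wx": 0, "wy": 0, "wz": 0, "gripper": 1},
  {"dx": 0, "dy": -4.9, "dz": 3.6, "wx": 0, "wy": 0, "wz": 0, "gripper": 1},
  {"dx": 0, "dy": -3.1, "dz": 2.3, "wx": 0, "wy": 0, "wz": 0, "gripper": 1},
  {"dx": 0, "dy": -1.1, "dz": 0.8, "wx": 0, "wy": 0, "wz": 0, "gripper": 1},
  {"dx": 0, "dy": 0, "dz": 0, "wx": 0, "wy": 0, "wz": 0, "gripper": 1},
])

```text
time_s: 14.75
tool_pos: [0.5144, 0.1404, 0.1908]
eef_rot: [0.456, -0.457, 0.541, -0.539]
wrist_force: [-13.6, 1.2, 7.1]
grip_width: 0.0109
```

```bash
python3 snap.py wrist w11;python3 ov.py w11;python3 snap.py scene s11;python3 - <<'E'
from h import *
c=pickle.load(open('w11.pkl','rb'));s=pickle.load(open('s11.pkl','rb'))
crop(s,200,180,350,310,5,'pics/s11c.png')
E
```

```text
14.75 [0.5144 0.1404 0.1908] [ 0.456 -0.457  0.541 -0.539] [ 0.2  -0.09  1.48  0.    1.75  0.37] [-13.61   1.22   7.14] 0.010855975242854421
tcp stage mm [-93.6   0.4 187.8] yaw err deg 0.04
14.8 [0.5144 0.1404 0.1908] [ 0.456 -0.457  0.541 -0.539] [ 0.2  -0.09  1.48  0.    1.75  0.37] [-12.92   1.11   5.87] 0.010495089264465268
```

View pics/w11o.png

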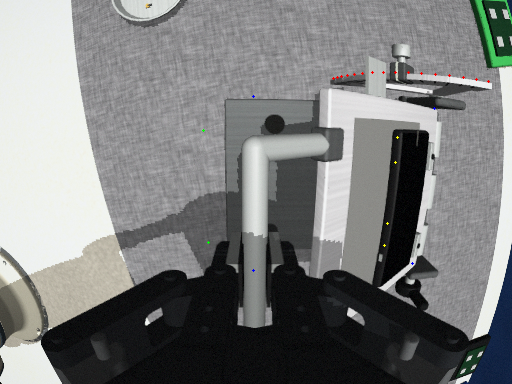

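View pics/s11c.png

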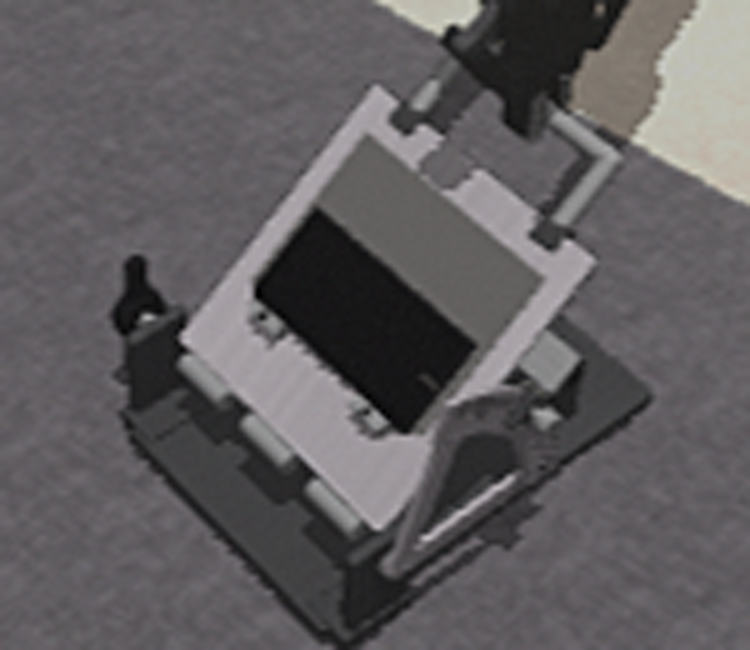

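Run:
```python
from h import *
c=pickle.load(open('w11.pkl','rb'));s=pickle.load(open('s11.pkl','rb'))
crop(c,310,35,410,110,8,'pics/w11c.png')
crop(s,285,235,325,275,15,'pics/s11d.png')
```

```text
(no output)
```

View pics/w11c.png

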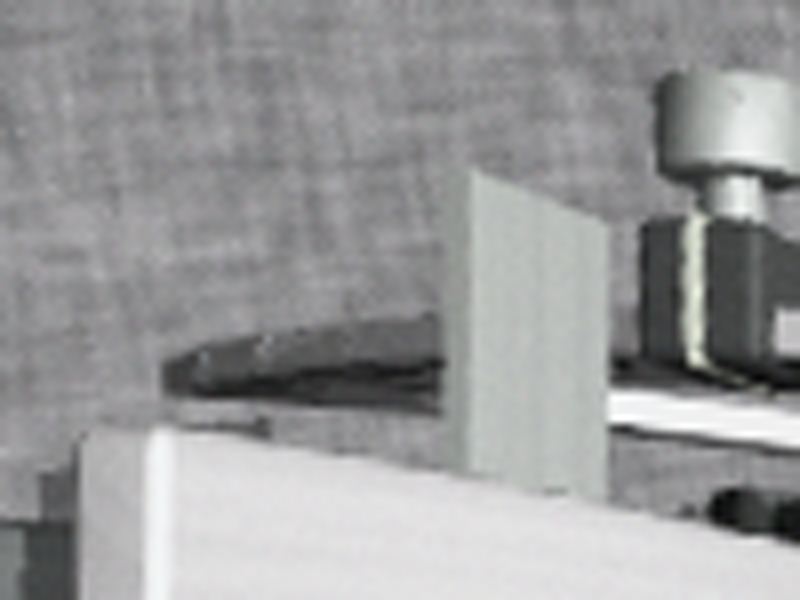

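View pics/s11d.png

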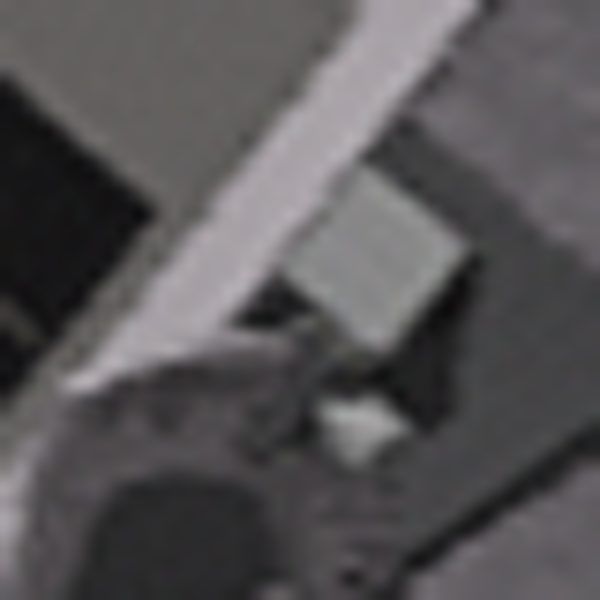

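```bash
cat > mk.py <<'E'
from q import *
def scr(tag,P,x0,y0,k):
    c=pickle.load(open(tag+'.pkl','rb'));st=c['state']
    if 'hand_eye' in c: uv=wproj(c,s2w(P),st['tool_pos'],st['eef_rot'])
    else: uv=proj(c,s2w(P))
    return ((uv+.5-[x0,y0])*k-.5).round(1)
if __name__=='__main__':
  for d in (41,42,43):
    th=np.radians([d]*1)
    P=np.vstack([rim(th,r,y) for r in(117,)for y in(95,101.5,108)]+[rim(th,104,108)])
    print(d,'w1c',scr('w1c',P,250,165,6).tolist(),'w11',scr('w11',P,310,35,8).tolist())
  t=np.radians(np.arange(0,75,15.));print('rim w11',scr('w11',rim(t,113,104),310,35,8).tolist(),scr('w11',rim(t,113,99),310,35,8).tolist())
E
python3 mk.py
```

```text
41 w1c [[320.9, 436.5], [333.2, 420.2], [345.9, 403.4], [386.7, 372.8]] w11 [[683.6, 393.2], [684.1, 319.5], [683.9, 246.4], [737.5, 271.8]]
42 w1c [[327.7, 443.8], [340.2, 427.6], [353.0, 410.9], [392.9, 379.3]] w11 [[705.0, 393.8], [705.6, 319.7], [705.4, 246.2], [755.7, 272.0]]
43 w1c [[334.7, 451.1], [347.3, 435.0], [360.2, 418.4], [399.2, 385.7]] w11 [[726.8, 394.5], [727.3, 320.1], [727.1, 246.3], [774.2, 272.2]]
rim w11 [[189.2, 348.7], [297.3, 323.0], [497.6, 303.3], [784.5, 300.1], [1117.5, 323.0]] [[188.9, 391.5], [297.0, 370.5], [497.4, 355.7], [784.4, 356.7], [1117.3, 381.8]]
```

```bash
cat > n.py <<'E'
from q import *
c=pickle.load(open('w1c.pkl','rb'));st=c['state']
for u,v in((72,60),(182,78),(152,150),(42,133)):
    P=w2s(wonz(c,250+(u+.5)/6-.5,165+(v+.5)/6-.5,st['tool_pos'],st['eef_rot'],.066))[0];print('needle stage',P.round(1),'r',90-P[0])
from mk import scr
def pl(th,r,y,h): # plate pt: r from hinge, h above mid-plane
    return [90-r*np.cos(th)+h*np.sin(th)*1.0, y, 62+r*np.sin(th)+h*np.cos(th)]
for d in(37,38,39,40):
    t=np.radians(d);P=[pl(t,186,85,4),pl(t,186,85,-4),pl(t,131,86,0),pl(t,131,108,0),pl(t,131-11,108,1),pl(t,131+11,108,1)]
    print(d,scr('w11',P,310,35,8).tolist())
E
python3 n.py
```

```text
needle stage [-53.3 109.8  63. ] r 143.30049858698618
needle stage [-28.9 110.4  63. ] r 118.94523912243179
needle stage [-28.   85.6  63. ] r 117.95084929977278
needle stage [-53.4  85.1  63. ] r 143.37711379454404
37 [[145.7, 420.4], [53.7, 423.6], [520.6, 477.0], [522.1, 219.8], [594.9, 241.8], [463.6, 195.4]]
38 [[185.7, 419.4], [89.9, 422.2], [544.1, 477.7], [545.6, 218.7], [615.9, 241.2], [490.1, 193.8]]
39 [[227.2, 418.7], [127.7, 420.9], [568.0, 478.4], [569.6, 217.8], [637.3, 240.7], [517.2, 192.4]]
40 [[270.3, 418.2], [167.0, 419.8], [592.5, 479.2], [594.0, 217.0], [659.1, 240.3], [544.9, 191.2]]
```

Emit:
play_rows([
  {"dx": 0, "dy": -2, "dz": 1.4, "wx": 0, "wy": 0, "wz": 0, "gripper": 1},
  {"dx": 0, "dy": -4.5, "dz": 3.4, "wx": 0, "wy": 0, "wz": 0, "gripper": 1},
  {"dx": 0, "dy": -4.5, "dz": 3.4, "wx": 0, "wy": 0, "wz": 0, "gripper": 1},
  {"dx": 0, "dy": -2, "dz": 1.4, "wx": 0, "wy": 0, "wz": 0, "gripper": 1},
  {"dx": 0, "dy": 0, "dz": 0, "wx": 0, "wy": 0, "wz": 0, "gripper": 1},
  {"dx": 0, "dy": 0, "dz": 0, "wx": 0, "wy": 0, "wz": 0, "gripper": 1},
])

```text
time_s: 15.6
tool_pos: [0.5246, 0.1386, 0.2036]
eef_rot: [0.456, -0.456, 0.541, -0.54]
wrist_force: [-10.6, 0.5, 4.6]
grip_width: 0.0105
```

```bash
python3 snap.py wrist w12;python3 ov.py w12;python3 snap.py scene s12;python3 snap.py top t12;python3 - <<'E'
from h import *
c=pickle.load(open('w12.pkl','rb'));s=pickle.load(open('s12.pkl','rb'))
crop(c,310,35,410,110,8,'pics/w12c.png')
crop(s,285,235,325,275,15,'pics/s12d.png')
E
```

```text
15.6 [0.5246 0.1386 0.2036] [ 0.456 -0.456  0.541 -0.54 ] [ 0.19 -0.07  1.44  0.    1.77  0.36] [-10.57   0.53   4.63] 0.010528169154822145
tcp stage mm [-83.3   0.3 200.6] yaw err deg 0.02
15.65 [0.5246 0.1386 0.2036] [ 0.456 -0.456  0.541 -0.54 ] [ 0.19 -0.07  1.44  0.    1.77  0.36] [-8.96  0.58  4.32] 0.010526280048905864
15.7 [0.5246 0.1386 0.2036] [ 0.456 -0.456  0.541 -0.54 ] [ 0.19 -0.07  1.44  0.    1.77  0.36] [-9.48  0.46  4.06] 0.010770911609019074
```

View pics/w12c.png

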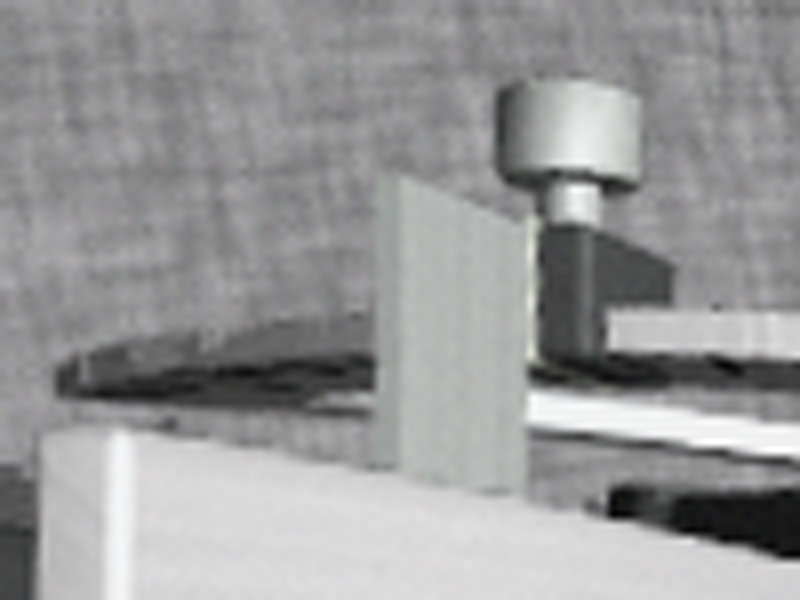

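View pics/s12d.png

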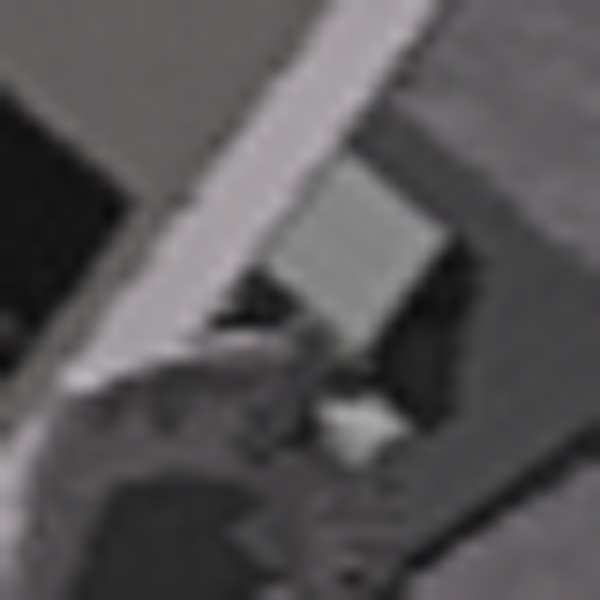

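View pics/w12o.png

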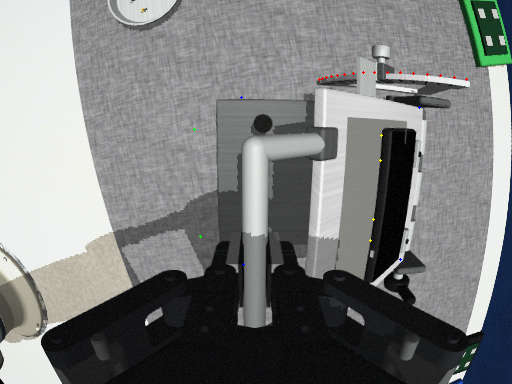

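```bash
cat > n2.py <<'E'
import sys
from n import pl,scr,rim,np
tag=sys.argv[1]
for d in(40,41,41.5,42,42.5,43):
    t=np.radians(d);P=[pl(t,186,85,4),pl(t,186,85,-4),pl(t,119,104,1),pl(t,143,109,1),pl(t,143,109,-1)]
    print(d,scr(tag,P,310,35,8).tolist(),'mark117',scr(tag,rim(np.array([t]),117,104),310,35,8).tolist())
E
python3 n2.py w12|tail -6;python3 n2.py w11|tail -6 |cut -c1-20 >/dev/null
python3 - <<'E'
import sys;sys.argv=['','w11']
exec(open('n2.py').read())
E
```

```text
40 [[67.1, 421.9], [-24.2, 425.2], [498.7, 289.3], [361.7, 186.5], [341.0, 188.0]] mark117 [[499.3, 292.9]]
41 [[106.7, 420.9], [11.8, 423.7], [519.2, 289.0], [388.0, 184.9], [366.9, 186.2]] mark117 [[519.1, 292.6]]
41.5 [[127.0, 420.5], [30.3, 423.0], [529.5, 288.8], [401.4, 184.1], [380.0, 185.3]] mark117 [[529.2, 292.4]]
42 [[147.6, 420.1], [49.2, 422.4], [540.0, 288.7], [415.0, 183.4], [393.3, 184.6]] mark117 [[539.3, 292.3]]
42.5 [[168.7, 419.8], [68.5, 421.8], [550.5, 288.6], [428.7, 182.7], [406.8, 183.8]] mark117 [[549.5, 292.2]]
43 [[190.0, 419.5], [88.1, 421.3], [561.1, 288.5], [442.5, 182.1], [420.4, 183.1]] mark117 [[559.8, 292.1]]
needle stage [-53.3 109.8  63. ] r 143.30049858698618
needle stage [-28.9 110.4  63. ] r 118.94523912243179
needle stage [-28.   85.6  63. ] r 117.95084929977278
needle stage [-53.4  85.1  63. ] r 143.37711379454404
37 [[145.7, 420.4], [53.7, 423.6], [520.6, 477.0], [522.1, 219.8], [594.9, 241.8], [463.6, 195.4]]
38 [[185.7, 419.4], [89.9, 422.2], [544.1, 477.7], [545.6, 218.7], [615.9, 241.2], [490.1, 193.8]]
39 [[227.2, 418.7], [127.7, 420.9], [568.0, 478.4], [569.6, 217.8], [637.3, 240.7], [517.2, 192.4]]
40 [[270.3, 418.2], [167.0, 419.8], [592.5, 479.2], [594.0, 217.0], [659.1, 240.3], [544.9, 191.2]]
40 [[270.3, 418.2], [167.0, 419.8], [664.0, 287.5], [539.0, 176.5], [516.5, 177.5]] mark117 [[662.9, 291.3]]
41 [[314.8, 417.9], [207.8, 419.0], [685.8, 287.5], [567.5, 175.3], [544.6, 176.2]] mark117 [[684.1, 291.3]]
41.5 [[337.6, 417.9], [228.8, 418.6], [696.9, 287.6], [582.0, 174.8], [558.9, 175.6]] mark117 [[694.8, 291.3]]
42 [[360.7, 418.0], [250.1, 418.4], [708.0, 287.6], [596.6, 174.3], [573.3, 175.1]] mark117 [[705.6, 291.4]]
42.5 [[384.2, 418.1], [271.9, 418.1], [719.2, 287.8], [611.4, 173.9], [587.8, 174.6]] mark117 [[716.4, 291.5]]
43 [[408.0, 418.4], [293.9, 418.0], [730.5, 287.9], [626.3, 173.5], [602.5, 174.1]] mark117 [[727.3, 291.6]]
```

Run:
```python
from h import *
for tag,a,b in(('w11',390,404),('w12',370,384)):
    c=pickle.load(open(tag+'.pkl','rb'))['pixels'].astype(int)
    print(tag,a)
    for v in range(67,79,2): print(v,c[v,a:b].sum(1).tolist(),(c[v,a:b,0]-c[v,a:b,2]).tolist())
```

```text
w11 390
67 [132, 197, 200, 215, 199, 315, 616, 571, 203, 197, 199, 208, 204, 253] [-2, -3, -2, -2, 2, 1, 8, 7, -1, 0, -1, -1, -3, -2]
69 [180, 195, 201, 195, 191, 438, 614, 543, 240, 197, 205, 197, 223, 255] [-2, -2, 0, -1, -1, 4, 9, 7, 0, -1, -1, -1, -3, -1]
71 [146, 193, 199, 189, 144, 364, 622, 649, 196, 202, 205, 205, 203, 253] [3, -1, -1, -1, -1, 5, 10, 8, 0, -2, -3, 1, -2, -3]
73 [133, 189, 198, 203, 170, 369, 620, 546, 213, 198, 206, 215, 200, 245] [1, -4, 0, 0, -1, 5, 9, 8, 0, -1, -1, 0, -2, -2]
75 [145, 185, 187, 192, 198, 438, 611, 573, 261, 207, 207, 209, 204, 250] [-1, -2, -1, -2, -1, 3, 9, 9, -2, -1, 0, -1, -2, -5]
77 [159, 196, 192, 198, 193, 373, 610, 565, 200, 218, 206, 206, 205, 253] [-3, -1, -2, -1, 0, 6, 10, 9, -1, -1, -2, -2, -2, -4]
w12 370
67 [542, 546, 536, 526, 543, 546, 612, 207, 206, 210, 199, 212, 264, 330] [-2, -2, 0, 0, -1, 1, 8, 0, -1, 0, -2, -2, -2, -2]
69 [540, 551, 524, 528, 542, 540, 549, 322, 208, 206, 200, 208, 264, 314] [-1, -2, -1, -1, -3, -1, 5, 0, -2, 0, 1, -1, -1, -2]
71 [547, 548, 537, 536, 543, 525, 603, 286, 195, 205, 188, 209, 272, 321] [-2, -3, 1, -2, 0, -1, 6, 2, 0, 1, -1, 0, 0, -4]
73 [543, 538, 529, 527, 545, 546, 620, 204, 204, 209, 202, 213, 258, 319] [0, 0, 1, -1, -1, 1, 8, -3, 0, -3, 0, -1, -4, -6]
75 [546, 544, 535, 532, 551, 544, 549, 311, 207, 205, 215, 209, 275, 301] [-2, -2, 1, 0, -1, 1, 6, 2, 2, -2, -2, -4, -2, -2]
77 [543, 539, 531, 532, 534, 531, 567, 290, 201, 209, 213, 216, 267, 329] [-3, -1, -2, 0, -2, -1, 5, 0, -2, 0, -1, -4, -1, -2]
```

```bash
python3 - <<'E'
from n import pl,scr,rim,np
for d in(41,42,43):
    t=np.radians(d);print(d,scr('s12',[pl(t,119,85,1),pl(t,143,85,1),pl(t,143,110,1),pl(t,119,110,1)],285,235,15).tolist())
import pickle;from h import crop
crop(pickle.load(open('s12.pkl','rb')),200,170,350,310,5,'pics/s12c.png')
crop(pickle.load(open('t12.pkl','rb')),40,40,400,250,2,'pics/t12c.png')
E
python3 -c "
from cell import arm;s=arm.get_state();print(s['tool_pos'],s['qvel'].round(4),s['wrist_force'])"
```

```text
needle stage [-53.3 109.8  63. ] r 143.30049858698618
needle stage [-28.9 110.4  63. ] r 118.94523912243179
needle stage [-28.   85.6  63. ] r 117.95084929977278
needle stage [-53.4  85.1  63. ] r 143.37711379454404
37 [[145.7, 420.4], [53.7, 423.6], [520.6, 477.0], [522.1, 219.8], [594.9, 241.8], [463.6, 195.4]]
38 [[185.7, 419.4], [89.9, 422.2], [544.1, 477.7], [545.6, 218.7], [615.9, 241.2], [490.1, 193.8]]
39 [[227.2, 418.7], [127.7, 420.9], [568.0, 478.4], [569.6, 217.8], [637.3, 240.7], [517.2, 192.4]]
40 [[270.3, 418.2], [167.0, 419.8], [592.5, 479.2], [594.0, 217.0], [659.1, 240.3], [544.9, 191.2]]
41 [[260.2, 272.1], [343.9, 159.1], [450.1, 247.7], [365.1, 362.0]]
42 [[255.0, 270.4], [337.7, 156.8], [444.1, 245.4], [360.0, 360.3]]
43 [[249.6, 268.7], [331.4, 154.6], [437.9, 243.4], [354.7, 358.8]]
[0.52455188 0.13861261 0.20355415] [-0.0001  0.0004  0.0007  0.0003  0.0004 -0.001 ] [-9.95398372  1.08605597  4.78325917]
```

View pics/s12c.png

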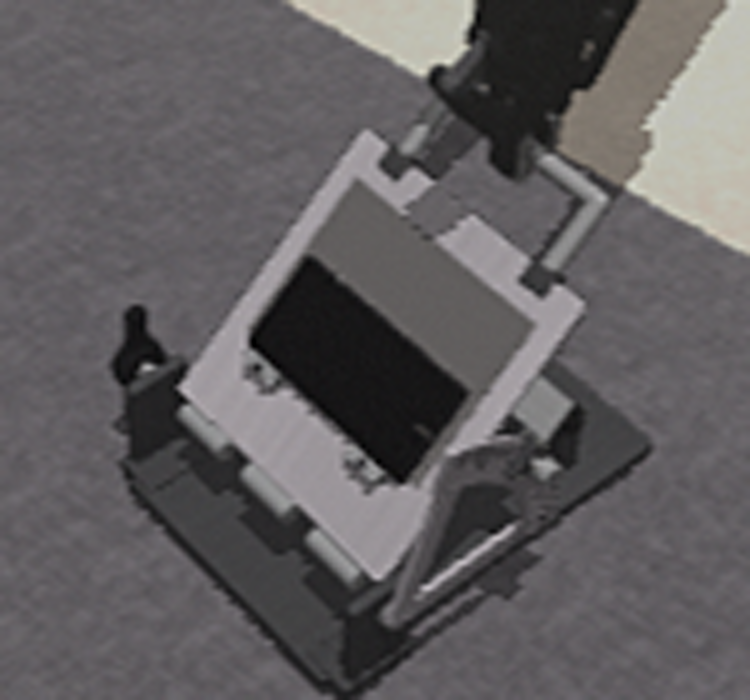

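View pics/t12c.png

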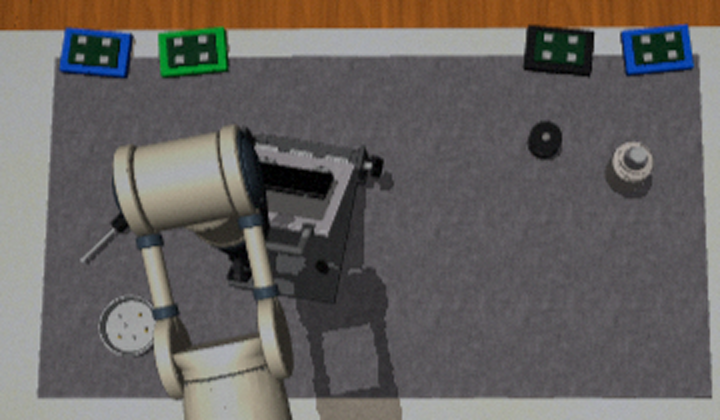

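```bash
python3 -c "
from cell import arm;print(arm.sign_off())"
```

```text
the job is handed in; nothing more can be done
None
```

The job is handed in after about 16 s. The phone is on the plate against both lugs, and the gripper still holds the bar with the plate steady at about 42° (0.73 rad).

- **Phone:** I took the slab farthest to the left, the only one on the mat. I laid it screen up and crosswise, pressed it lightly against the lugs (about 8 N) and released it. The last scene view shows it still lying against both lugs on the tilted plate.
- **Needle against pointer:** In the last wrist view the needle reads 41.4° and the white line 41.45° on the same uncorrected scale. The line's true angle is about 42.0° by the quadrant's 5° ticks. The needle partly covered the line, so I placed its centre from its visible right edge and the width seen earlier. The scene camera agrees to within about half a degree.
- **Steadiness:** The joint speeds are practically zero. About 10 N of push along the plate remains between gripper and handle, because my hinge position is off by a millimetre or so.
- **Other things:** I did not touch the pointer or anything else on the bench. In the last top view the spool, dispenser and dish stand where they were. The arm partly hides the screwdriver there.

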